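# Clean the medium printer rollers and park them for drying

## Task

First move the tub of wipes off the cleaning board and stand it upright in the middle of the round green coaster. Then clean every medium (34 mm) roller, leaving the thin and thick ones on the bench: lay it on the board's white strip and roll it across the blue pad by gently pushing its side, never gripping, lifting or carrying it over the blue, until it lies at rest along the yellow line beside the others, its middle over the line, not run on as far as the red stripe. When all are on the line, push the red fan switch lever fully over, away from the robot, and leave the other things on the bench undisturbed.

Things in the scene. Friction and masses are not known exactly. Their poses are not given: they have to be found in the camera images.
- board: Fixed board, 300 mm (x, away from the robot) by 390 mm (y), top 6 mm above its origin, the centre of its underside. Across its full width: white strip x = -149 to -81 mm, then blue pad, yellow line 20 mm wide centred at x = +50 mm, red stripe x = +129 to +149 mm. Not sticky; a roller let go slows at roughly 0.4 m/s2 (3 mm from 50 mm/s).
- line_mid (a point): Middle of the yellow line, on the board's top surface.
- start_mid (a point): Middle of the white start strip, on the board's top surface.
- tub: White tub of wipes with blue label and orange cap, 62 mm in diameter, 60 mm tall, 250 g, standing on the board at the start. Origin at the centre of its underside, z axis up.
- coaster: Fixed round green coaster let in flush with the bench top (1 mm proud at most), 90 mm in diameter, at the robot's right. Origin at its centre, at bench height.
- fan_switch (a joint): Red-tipped toggle lever of the drying fan, at the robot's right: leans about 0.5 rad towards the robot at 0 (off), is pushed away (+x) to its end at 1.0 rad (on). Light friction (1 N at the tip); stays where left. Pivot line parallel to world y, 22 mm above the bench, over the middle of a grey base 70 by 50 by 25 mm.
- fan_switch_tip (a point): Centre of the red ball, 26 mm in diameter, at the tip of the fan switch lever, 80 mm from the pivot.
- roller1: Black rubber medium roller with steel core, 34 mm in diameter, 90 mm long, about 130 g. Origin at its centre; x axis along its length (it rolls about x, either end may point either way). Lies on the bench mat at the robot's left at the start. One of two or three medium rollers present; None if this one is absent.
- roller2: Black rubber medium roller with steel core, 34 mm in diameter, 90 mm long, about 130 g. Origin at its centre; x axis along its length (it rolls about x, either end may point either way). Lies on the bench mat at the robot's left at the start. One of two or three medium rollers present; None if this one is absent.
- roller3: Black rubber medium roller with steel core, 34 mm in diameter, 90 mm long, about 130 g. Origin at its centre; x axis along its length (it rolls about x, either end may point either way). Lies on the bench mat at the robot's left at the start. One of two or three medium rollers present; None if this one is absent.
- thin_roller: Black rubber thin roller with steel core, 22 mm in diameter, 90 mm long, about 70 g. Origin at its centre; x axis along its length (it rolls about x, either end may point either way). Lies on the bench mat at the robot's left at the start. Wrong size: not wanted.
- thick_roller: Black rubber thick roller with steel core, 48 mm in diameter, 90 mm long, about 220 g. Origin at its centre; x axis along its length (it rolls about x, either end may point either way). Lies on the bench mat at the robot's left at the start. Wrong size: not wanted.
- screwdriver: Screwdriver lying on the bench near the robot, right of centre. Bystander, loose; origin is a point at its underside.
- brush: Brush lying on the bench near the robot, at the left. Bystander, loose; origin is a point at its underside.
- label_roll: White paper label roll, 90 mm across, 50 mm high, beyond the board's far edge. Bystander, loose; origin is a point at its underside.
- pen_cup: Blue cup, 72 mm across, 90 mm high, on the bench at the robot's right, near the base. Bystander, loose; origin is a point at its underside.
- spares_box: Small cardboard box, 80 by 50 by 40 mm, near the far left rollers. Bystander, loose; origin is a point at its underside.

How it is judged:
By the outcome, as a careful person would: the job done as asked, in the order asked, and still so for the second after the job is handed in, with the robot touching nothing.
Of roller1, roller2, roller3 only 2 to 3 are there at a start; the rules pass over those that are not, and their reading is None.
At some moment in a run one of tub may be knocked a few centimetres aside while the robot is not near it.
Once in a run the grip may slacken for a moment while it holds something.
It also fails if it takes over 210 s, if anything falls off the work surface, if the arm or the gripper's body presses on something with over 40 N, if the wrist force passes 120 N, or if a joint passes its speed limit or range.

## Robot

A 6-joint arm with a two-finger parallel gripper is mounted at the origin on the work surface. World frame = base frame: x ahead of the robot, y to its left, z up, the work surface at z = 0. Lengths are in m, angles in degrees, forces in N, time in s.
With the tool pointing down it reaches from about 0.3 to 0.75 m from the base axis. Payload 8.5 kg.
Tool frame: the origin (TCP) lies on the mounting face of the last link; the fingertips stand 173 mm ahead of it and the grasp point (between the pads) lies 155 mm ahead of it (env.tips_ahead is the distance from the TCP to the fingertips, in m); z points along the fingers, x is the direction in which the jaws open and shut, and the axes are right-handed (so a half turn about z gives the same grasp; the last joint's range is limited). The gripper opens to 85 mm and grips with 20 to 120 N. Pads are 22 mm wide; open, the fingers measure 114 mm over their backs; the gripper's body (76 mm by 85 mm) begins 54 mm behind the grasp point. The pads swing forward as they close: fully open they stand 13 mm farther back than shut.
Start: joints at [-80.117, 21.807, 74.336, -0, 83.858, -12.336], TCP at [0.208, -0.509, 0.405] pointing down, gripper open.
Joint ranges: [-178.18, 178.18], [-50.72, 133.34], [12.68, 142.11], [-81.47, 261.47], [9.98, 163.14], [-165.26, 165.26]. Speed limits (degrees/s): [136.94, 136.94, 180, 180, 180, 180].

## Interface

Orientations are given as a 3x3 rotation matrix whose columns are the frame's x, y, z axes.
In Python, from rig import env gives the robot as it stands. The module is installed in compiled form; this text tells all that it offers.
- The arm moves only by the tool step_arm, never from a script. Its argument "increments" is a list of rows, each an object of numbers: "x", "y", "z": the shift along the tool's x, y, z in cm; "wx", "wy", "wz": the turn, a rotation vector about the tool's x, y, z in rad; "gripper": the finger opening in cm, from 0 to 8.54. A call has 1 to 20 rows; each row shifts and turns the commanded pose from where the row before left it, along the tool's axes as they then stand; what a row does not reach is not made up. A row lasts 1/10 s, in which the tool goes at most 50 mm and 8.59 degrees, less where a joint would pass 70% of its speed; a pose out of reach is approached as far as the arm can. A call with a gripper value outside its range is refused whole. The fingers move at their own pace and stop on an object; "newtons" is the grip in N (left out, the last holds). Time passes only in rows, so rows that do not move let the fingers close. It gives the time, the measured TCP pose, the force and the opening at its end, in the units of the state.
- env.observe(): the state, without advancing time (a new reading comes with each control period).
- env.get_image(name): name is "scene" or "top" or "wrist"; returns a dict with "color" (480x640x3 uint8, blue, green, red), "camera_matrix" (3x3 intrinsics, pixels), "rvec" (rotation vector, rad) and "tvec" (3), from world to camera coordinates, as OpenCV has them. Camera axes: x right, y down, z forward; pixel columns grow to the right and rows downward; lengths in m; the calibration is good to about 2 mm. A picture is of the moment at which its call begins. There is no depth.
- env.close_job(): hands the job in, once; it reports no verdict.
The state is a dict: "time_s": time; "q": joint angles; "qvel": joint speeds; "joint_efforts": joint torques, N m; "position": TCP position; "tool_rot": TCP orientation; "ft_force": force on the tool from outside, world axes, zero at the start; "wrist_torque": the same for the moment, N m; "grip_width": finger opening in m.
Only numpy, scipy, OpenCV 4.12 (cv2) and the standard library are available. Lean on these libraries where they do the work, as an engineer would, in place of code of your own. Each camera call takes 0.05 s, during which the arm holds its last target. There are 200 camera calls.

## Working session

There is one attempt and no reset: what is moved stays moved. The work goes in short steps, Python scripts to look and compute and a tool call to move; the robot and the scene stay as the last step left them, time stands still between calls to the robot, and variables do not carry over. Pictures are saved under pics/ and viewed, about 12 in all and at most 16, crops included, and the job is handed in when it is done.

Besides the shell and the picture viewer there is one more tool, called as a command line: name --argument value ..., lists and objects as JSON in quotes. step_arm: Moves the arm, as the interface text tells. Its arguments: {"type":"object","properties":{"increments":{"type":"array"},"newtons":{"type":"number"}},"required":["increments"]}

```bash
ls; mkdir -p pics
cat > h.py <<'E'
import numpy as np, cv2
from rig import env
def grab(name,fn=None):
    im=env.get_image(name)
    if fn: cv2.imwrite('pics/'+fn,im['color'])
    return im
def pix2w(im,u,v,z):
    K=np.array(im['camera_matrix']);R,_=cv2.Rodrigues(np.array(im['rvec'],float));t=np.array(im['tvec'],float).ravel()
    d=R.T@np.linalg.inv(K)@np.array([u,v,1.]);c=-R.T@t
    return c+d*(z-c[2])/d[2]
def w2pix(im,p):
    return cv2.projectPoints(np.array(p,float).reshape(-1,1,3),np.array(im['rvec'],float),np.array(im['tvec'],float),np.array(im['camera_matrix'],float),None)[0].reshape(-1,2)
def st():
    s=env.observe();print(s['time_s'],np.round(s['position'],4),np.round(s['tool_rot'],3).tolist(),np.round(s['ft_force'],1),s['grip_width'],np.round(s['q'],1));return s
E
python3 - <<'E'
from h import *
st()
for n in('top','scene'):
    im=grab(n,n+'0.png');np.savez(n+'0.npz',**im)
    R=cv2.Rodrigues(np.array(im['rvec'],float))[0];print(n,-R.T@np.array(im['tvec']).ravel())
E
```

```text
pics
0.0 [ 0.208  -0.5091  0.4041] [[0.378, -0.926, -0.0], [-0.926, -0.378, 0.001], [-0.001, -0.0, -1.0]] [-0.1  0.5  0.1] 0.08565443367663221 [-80.1  21.8  74.4   0.   83.9 -12.3]
top [0.30656217 0.00615337 1.33778571]
scene [ 1.32051533 -0.58703519  0.9463733 ]
```

View pics/top0.png

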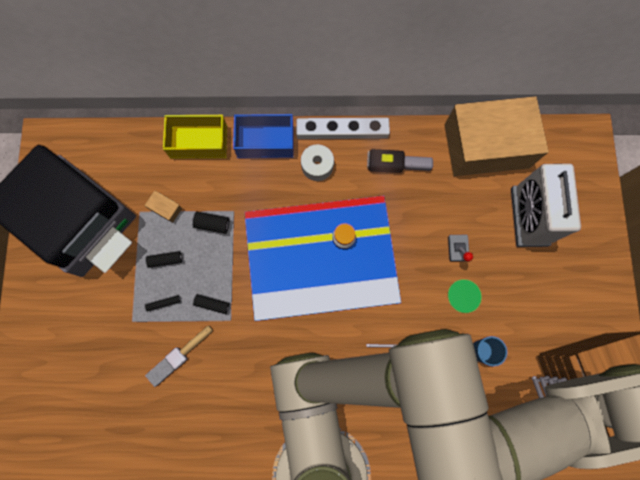

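View pics/scene0.png

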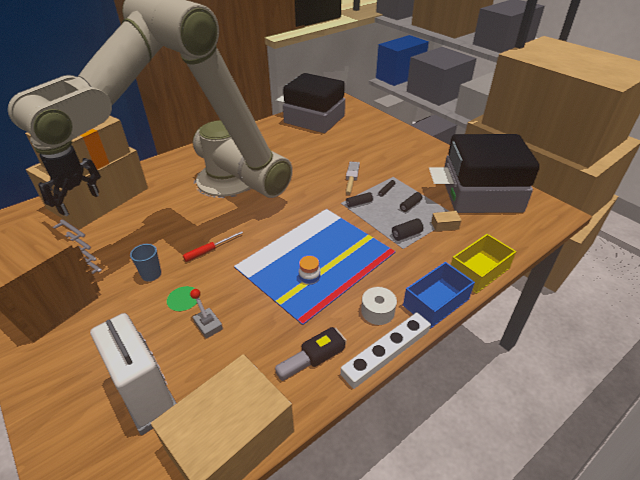

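The top picture shows the board (corners about 246,213 / 385,198 / 400,303 / 255,319), the tub cap at (344,235), the coaster at (465,296) and the lever tip at (468,257). There are four rollers: thick (211,222), medium (164,259) and (211,303), thin (163,302). I'll enlarge to measure.

```bash
python3 - <<'E'
import cv2
im=cv2.imread('pics/top0.png')
a=cv2.resize(im[195:325,130:230],None,fx=4,fy=4,interpolation=cv2.INTER_CUBIC)
b=cv2.resize(im[195:325,235:410],None,fx=4,fy=4,interpolation=cv2.INTER_CUBIC)
import numpy as np
c=np.hstack([a,b])[:, :1100]
b2=cv2.resize(im[190:325,135:405],None,fx=2.96,fy=2.96,interpolation=cv2.INTER_CUBIC)
cv2.imwrite('pics/c1.png',a)
E
python3 - <<'E'
from h import *
im=dict(np.load('top0.npz'));c=im['color'];hsv=cv2.cvtColor(c,cv2.COLOR_BGR2HSV)
def rects(mask,z,x0,y0,x1,y1,name,amin=15):
    m=np.zeros_like(mask);m[y0:y1,x0:x1]=mask[y0:y1,x0:x1]
    n,l,s,cc=cv2.connectedComponentsWithStats(m)
    for i in range(1,n):
        if s[i,4]<amin: continue
        p=np.argwhere(l==i)[:,::-1].astype(np.float32)
        w=np.array([pix2w(im,u,v,z)[:2] for u,v in p]);(ct,sz,a)=cv2.minAreaRect((w*1000).astype(np.float32))
        print(name,s[i,4],'px',np.round(cc[i],1),'mean w',np.round(w.mean(0),4),'rect',np.round(ct,1),np.round(sz,1),round(a,1))
V=hsv[...,2]
rects((V<60).astype(np.uint8),0.022,135,205,235,322,'dark')
rects(cv2.inRange(hsv,(20,120,120),(35,255,255)),0.006,240,200,405,320,'yellow')
rects(cv2.inRange(hsv,(0,150,120),(8,255,255)),0.006,240,195,405,320,'red')
rects(cv2.inRange(hsv,(8,150,150),(18,255,255)),0.066,325,215,365,255,'cap')
rects(cv2.inRange(hsv,(45,100,60),(75,255,255)),0.0,440,270,490,320,'coaster')
rects(cv2.inRange(hsv,(0,150,100),(8,255,255)),0.09,455,245,480,270,'tip',5)
rects(((hsv[...,1]<60)&(V>150)).astype(np.uint8),0.006,245,275,405,322,'white')
E
```

```text
dark 43 px [175.6 213.8] mean w [0.672  0.3885] rect [672.  388.4] [ 7.1 41.5] 59.2
dark 601 px [210.9 222.4] mean w [0.6469 0.2917] rect [647. 292.] [99.1 47.3] 78.9
dark 422 px [163.9 259.3] mean w [0.5467 0.4133] rect [546.7 413. ] [32.8 95.4] 8.4
dark 412 px [211.1 303.8] mean w [0.4273 0.2834] rect [427.3 283.4] [93.9 30.2] 74.1
dark 257 px [162.5 303. ] mean w [0.4306 0.4106] rect [430.6 410.5] [19.4 91.3] 15.2
yellow 214 px [371.8 231.6] mean w [ 0.6209 -0.1455] rect [ 620.9 -145.8] [16.5 98.5] 6.3
yellow 495 px [289.6 241.4] mean w [0.5959 0.0792] rect [595.7  80. ] [ 16.3 230.4] 6.4
red 785 px [314.6 205.8] mean w [0.6959 0.0101] rect [696.4  10.2] [ 18.  388.1] 6.5
cap 98 px [345.7 232.7] mean w [ 0.6047 -0.0704] rect [602.5 -67.1] [49.6 50.9] 89.4
coaster 864 px [464.3 295.8] mean w [ 0.4439 -0.3875] rect [ 443.5 -387. ] [86.5 85.5] 89.4
tip 73 px [468.  256.1] mean w [ 0.5349 -0.3776] rect [ 535.8 -378.4] [21.  24.4] 43.0
white 3863 px [325.8 298.6] mean w [ 0.4396 -0.0175] rect [439.8 -18.1] [ 70.  391.7] 6.2
```

View pics/c1.png

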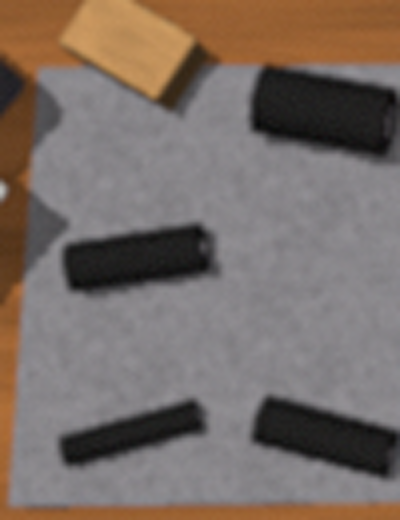

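The crop confirms the two mediums: middle-left at about (0.547, 0.413) and lower-right at about (0.427, 0.283). The rectangle diameters come out near 33 and 30 mm, against 19 mm for the thin and 47 mm for the thick. The board is yawed about 6.3° and the coaster is at (0.4435, -0.387). Next I turn the jaws to world y and move over the tub.

step_arm --increments '[{"wz":0.13,"gripper":8.5},{"wz":0.13},{"wz":0.128},{"x":-3.14,"y":-2.4},{"x":-3.14,"y":-2.4},{"x":-3.14,"y":-2.4},{"x":-3.14,"y":-2.4},{"x":-3.14,"y":-2.4},{"x":-3.14,"y":-2.4},{"x":-3.14,"y":-2.4},{"x":-3.14,"y":-2.4},{"x":-3.14,"y":-2.4},{"x":-3.14,"y":-2.4},{"x":-3.14,"y":-2.4},{"x":-3.14,"y":-2.4},{"x":-3.14,"y":-2.4},{"x":-3.14,"y":-2.4},{},{}]'

```text
invalid input at $.increments[0]: expected keys x, y, z, wx, wy, wz, gripper
```

Run:
```python
from h import *
st();print(env.tips_ahead)
for n in('wrist','top'):
    im=grab(n,n+'1.png');np.savez(n+'1.npz',**im)
    R=cv2.Rodrigues(np.array(im['rvec'],float))[0];print(n,-R.T@np.array(im['tvec']).ravel())
```

```text
0.1 [ 0.208  -0.5091  0.4042] [[0.378, -0.926, -0.0], [-0.926, -0.378, 0.001], [-0.001, -0.0, -1.0]] [0.5 0.  0. ] 0.08518026482814903 [-80.1  21.8  74.4  -0.   83.9 -12.3]
0.1734
wrist [ 0.26956757 -0.48381281  0.37292086]
top [0.30656217 0.00615337 1.33778571]
```

View pics/wrist1.png

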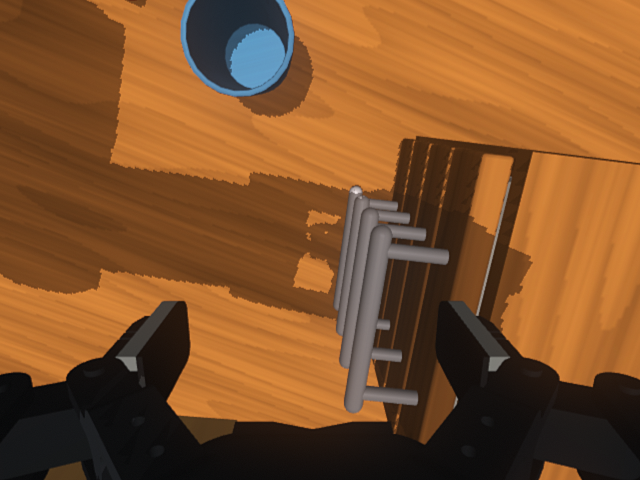

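The move was refused because rows need every key, so that picture only shows the start area with the pen cup. I'm resending with full rows.

step_arm --increments '[{"x":0,"y":0,"z":0,"wx":0,"wy":0,"wz":0.13,"gripper":8.5},{"x":0,"y":0,"z":0,"wx":0,"wy":0,"wz":0.13,"gripper":8.5},{"x":0,"y":0,"z":0,"wx":0,"wy":0,"wz":0.128,"gripper":8.5},{"x":-3.14,"y":-2.4,"z":0,"wx":0,"wy":0,"wz":0,"gripper":8.5},{"x":-3.14,"y":-2.4,"z":0,"wx":0,"wy":0,"wz":0,"gripper":8.5},{"x":-3.14,"y":-2.4,"z":0,"wx":0,"wy":0,"wz":0,"gripper":8.5},{"x":-3.14,"y":-2.4,"z":0,"wx":0,"wy":0,"wz":0,"gripper":8.5},{"x":-3.14,"y":-2.4,"z":0,"wx":0,"wy":0,"wz":0,"gripper":8.5},{"x":-3.14,"y":-2.4,"z":0,"wx":0,"wy":0,"wz":0,"gripper":8.5},{"x":-3.14,"y":-2.4,"z":0,"wx":0,"wy":0,"wz":0,"gripper":8.5},{"x":-3.14,"y":-2.4,"z":0,"wx":0,"wy":0,"wz":0,"gripper":8.5},{"x":-3.14,"y":-2.4,"z":0,"wx":0,"wy":0,"wz":0,"gripper":8.5},{"x":-3.14,"y":-2.4,"z":0,"wx":0,"wy":0,"wz":0,"gripper":8.5},{"x":-3.14,"y":-2.4,"z":0,"wx":0,"wy":0,"wz":0,"gripper":8.5},{"x":-3.14,"y":-2.4,"z":0,"wx":0,"wy":0,"wz":0,"gripper":8.5},{"x":-3.14,"y":-2.4,"z":0,"wx":0,"wy":0,"wz":0,"gripper":8.5},{"x":-3.14,"y":-2.4,"z":0,"wx":0,"wy":0,"wz":0,"gripper":8.5},{"x":0,"y":0,"z":0,"wx":0,"wy":0,"wz":0,"gripper":8.5},{"x":0,"y":0,"z":0,"wx":0,"wy":0,"wz":0,"gripper":8.5}]'

```text
time_s: 2.1
position: [0.5442, -0.0691, 0.4043]
tool_rot: [[0.001, -1.0, -0.001], [-1.0, -0.001, 0.0], [-0.0, 0.001, -1.0]]
ft_force: [-0.8, -0.7, -0.7]
grip_width: 0.0848
```

Run:
```python
from h import *
st()
im=grab('wrist','wrist2.png');np.savez('wrist2.npz',**im)
R=cv2.Rodrigues(np.array(im['rvec'],float))[0];print(-R.T@np.array(im['tvec']).ravel())
```

```text
2.1 [ 0.5442 -0.0691  0.4043] [[0.001, -1.0, -0.001], [-1.0, -0.001, 0.0], [-0.0, 0.001, -1.0]] [-0.8 -0.7 -0.7] 0.08475567488103883 [-19.6  21.7  74.6  -0.   83.8  70.3]
[ 0.61081123 -0.06939112  0.37300213]
```

View pics/wrist2.png

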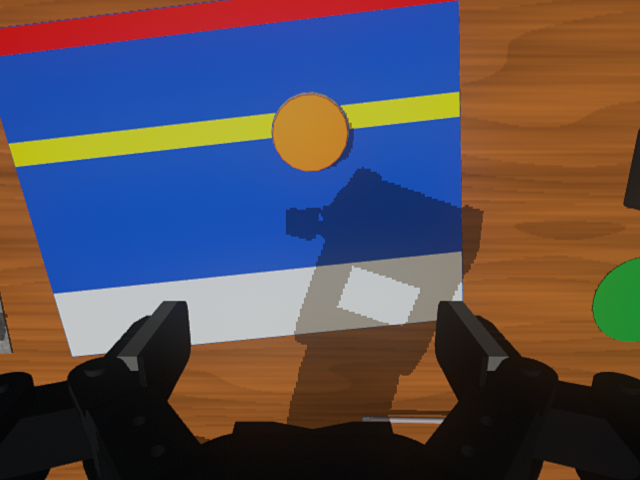

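The wrist view shows the tub cap at (310,132), right-hand board corners at about (458,1) and (462,300), and the coaster at the right edge. I'm computing the tub and board positions from it.

```bash
cat >> h.py <<'E'
def comps(im,lo,hi,z,box=None,amin=60,name=''):
    hsv=cv2.cvtColor(im['color'],cv2.COLOR_BGR2HSV);m=cv2.inRange(hsv,lo,hi)
    if box: k=np.zeros_like(m);x0,y0,x1,y1=box;k[y0:y1,x0:x1]=255;m&=k
    n,l,s,cc=cv2.connectedComponentsWithStats(m)
    for i in range(1,n):
        if s[i,4]<amin: continue
        p=np.argwhere(l==i)[:,::-1]
        w=np.array([pix2w(im,u,v,z)[:2] for u,v in p])*1000;ct,sz,a=cv2.minAreaRect(w.astype(np.float32))
        print(name,s[i,4],'px',np.round(cc[i],1),'mean',np.round(w.mean(0),1),'rect',np.round(ct,1),np.round(sz,1),round(a,1),'min',w.min(0).round(1),'max',w.max(0).round(1))
E
python3 - <<'E'
from h import *
im=dict(np.load('wrist2.npz'))
print('capcolor',im['color'][132,310],cv2.cvtColor(im['color'],cv2.COLOR_BGR2HSV)[132,310])
comps(im,(8,150,150),(20,255,255),.066,(260,80,360,185),500,'cap')
comps(im,(22,120,120),(35,255,255),.006,None,300,'yel')
t=dict(np.load('top0.npz'))
comps(t,(5,120,90),(20,255,255),.066,(325,218,365,252),40,'captop')
for uv in((458,1),(462,300),(460,252),(460,93),(460,117),(55,293),(72,356),(10,144),(15,167)): print(uv,(pix2w(im,*uv,.006)*1000).round(1))
E
```

```text
capcolor [ 43 137 194] [ 19 198 194]
cap 4478 px [309.6 132.4] mean [602.7 -67.4] rect [602.2 -67.6] [52.3 53.2] 0.1 min [576.  -94.2] max [628.3 -41. ]
yel 2685 px [402.4 110.1] mean [ 619.7 -145.5] rect [ 619.4 -143.7] [19.4 99.1] 6.3 min [ 605.8 -193. ] max [634.3 -93.5]
yel 6084 px [141.7 139.9] mean [594.7  78.1] rect [594.6  77.5] [ 19.6 231.9] 6.4 min [572.2 -36.8] max [616.4 193.8]
captop 325 px [344.4 233.9] mean [601.3 -66.9] rect [601.8 -66.5] [52.3 50.8] 43.5 min [574.4 -92.1] max [628.  -42.2]
(458, 1) [ 702.6 -184.6    6. ]
(462, 300) [ 445.6 -213.1    6. ]
(460, 252) [ 493.9 -206.5    6. ]
(460, 93) [ 633.5 -192.9    6. ]
(460, 117) [ 614.2 -194.8    6. ]
(55, 293) [452.1 176.    6. ]
(72, 356) [384.3 170.1   6. ]
(10, 144) [591.1 192.    6. ]
(15, 167) [571.4 191.5   6. ]
```

Tub at (0.6025, -0.0675); the top and wrist cameras agree within 1 mm. Line middle at about (0.6025, -0.001), yaw 6.4°. Now descending on the tub and gripping.

step_arm --increments '[{"x":-0.08,"y":-2.9,"z":0,"wx":0,"wy":0,"wz":0,"gripper":8.5},{"x":-0.08,"y":-2.93,"z":0,"wx":0,"wy":0,"wz":0,"gripper":8.5},{"x":0,"y":0,"z":3,"wx":0,"wy":0,"wz":0,"gripper":8.5},{"x":0,"y":0,"z":4,"wx":0,"wy":0,"wz":0,"gripper":8.5},{"x":0,"y":0,"z":4,"wx":0,"wy":0,"wz":0,"gripper":8.5},{"x":0,"y":0,"z":3,"wx":0,"wy":0,"wz":0,"gripper":8.5},{"x":0,"y":0,"z":2,"wx":0,"wy":0,"wz":0,"gripper":8.5},{"x":0,"y":0,"z":2,"wx":0,"wy":0,"wz":0,"gripper":8.5},{"x":0,"y":0,"z":2,"wx":0,"wy":0,"wz":0,"gripper":8.5},{"x":0,"y":0,"z":0.9,"wx":0,"wy":0,"wz":0,"gripper":8.5},{"x":0,"y":0,"z":0,"wx":0,"wy":0,"wz":0,"gripper":8.5},{"x":0,"y":0,"z":0,"wx":0,"wy":0,"wz":0,"gripper":5.0},{"x":0,"y":0,"z":0,"wx":0,"wy":0,"wz":0,"gripper":5.0},{"x":0,"y":0,"z":0,"wx":0,"wy":0,"wz":0,"gripper":5.0},{"x":0,"y":0,"z":0,"wx":0,"wy":0,"wz":0,"gripper":5.0},{"x":0,"y":0,"z":0,"wx":0,"wy":0,"wz":0,"gripper":5.0},{"x":0,"y":0,"z":0,"wx":0,"wy":0,"wz":0,"gripper":5.0}]' --newtons 40

```text
time_s: 3.85
position: [0.6025, -0.0682, 0.1974]
tool_rot: [[-0.0, -1.0, 0.002], [-1.0, 0.0, -0.001], [0.001, -0.002, -1.0]]
ft_force: [-2.7, -0.1, 5.5]
grip_width: 0.0593
```

Gripped. Now lifting 4.5 cm and moving back toward the robot.

step_arm --increments '[{"x":0,"y":0,"z":-1,"wx":0,"wy":0,"wz":0,"gripper":5.0},{"x":0,"y":0,"z":-1.5,"wx":0,"wy":0,"wz":0,"gripper":5.0},{"x":0,"y":0,"z":-2,"wx":0,"wy":0,"wz":0,"gripper":5.0},{"x":0.5,"y":1,"z":0,"wx":0,"wy":0,"wz":0,"gripper":5.0},{"x":1,"y":2,"z":0,"wx":0,"wy":0,"wz":0,"gripper":5.0},{"x":1,"y":2.5,"z":0,"wx":0,"wy":0,"wz":0,"gripper":5.0},{"x":1,"y":2.5,"z":0,"wx":0,"wy":0,"wz":0,"gripper":5.0},{"x":1.5,"y":2.5,"z":0,"wx":0,"wy":0,"wz":0,"gripper":5.0},{"x":1.5,"y":2.5,"z":0,"wx":0,"wy":0,"wz":0,"gripper":5.0},{"x":1.5,"y":2,"z":0,"wx":0,"wy":0,"wz":0,"gripper":5.0},{"x":2,"y":0.9,"z":0,"wx":0,"wy":0,"wz":0,"gripper":5.0},{"x":2.5,"y":0,"z":0,"wx":0,"wy":0,"wz":0,"gripper":5.0},{"x":2.5,"y":0,"z":0,"wx":0,"wy":0,"wz":0,"gripper":5.0},{"x":2.5,"y":0,"z":0,"wx":0,"wy":0,"wz":0,"gripper":5.0},{"x":2.5,"y":0,"z":0,"wx":0,"wy":0,"wz":0,"gripper":5.0},{"x":2.5,"y":0,"z":0,"wx":0,"wy":0,"wz":0,"gripper":5.0},{"x":1,"y":0,"z":0,"wx":0,"wy":0,"wz":0,"gripper":5.0},{"x":0,"y":0,"z":0,"wx":0,"wy":0,"wz":0,"gripper":5.0}]'

```text
time_s: 5.65
position: [0.4427, -0.3036, 0.2403]
tool_rot: [[-0.002, -1.0, -0.0], [-1.0, 0.002, 0.0], [-0.0, 0.0, -1.0]]
ft_force: [0.7, 0.1, -3.1]
grip_width: 0.0593
```

Run:
```python
from h import *
st()
im=grab('wrist','wrist3.png');np.savez('wrist3.npz',**im)
comps(im,(45,100,40),(75,255,255),0.001,None,500,'coaster')
comps(im,(8,130,100),(22,255,255),.11,(200,200,460,480),500,'cap')
```

```text
5.65 [ 0.4427 -0.3036  0.2403] [[-0.002, -1.0, -0.0], [-1.0, 0.002, 0.0], [-0.0, 0.0, -1.0]] [ 0.7  0.1 -3.1] 0.0592601173282922 [-47.1  30.7  89.9  -0.   59.4  43. ]
coaster 20967 px [473.9 244.5] mean [ 446.4 -388.4] rect [ 445.2 -388.9] [89.6 84.5] 56.0 min [ 398.7 -432.4] max [ 487.7 -343. ]
cap 6331 px [245.9 232.1] mean [ 482.8 -287.5] rect [ 486.6 -294.5] [23.6 55.8] 26.6 min [ 463.6 -324.3] max [ 491.  -274.8]
cap 23299 px [312.3 358.9] mean [ 447.2 -303.9] rect [ 447.5 -302.8] [44.4 54.3] 3.5 min [ 425.3 -330.9] max [ 469.7 -276.3]
```

View pics/wrist3.png

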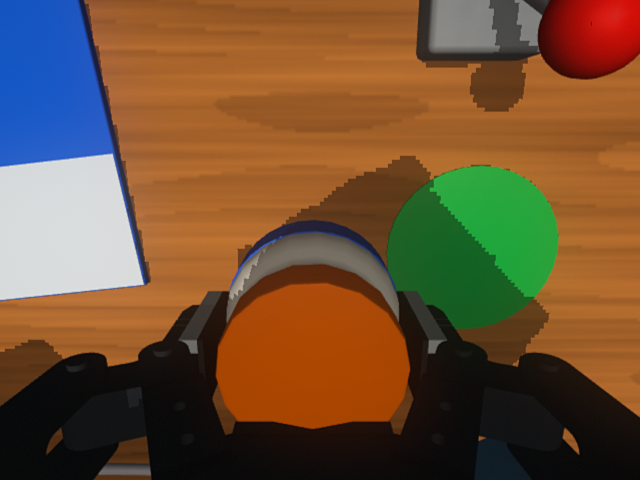

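The tub is held upright and the coaster centre is at (0.4435, -0.3876). Carrying on over it, lowering and releasing.

step_arm --increments '[{"x":1.5,"y":0,"z":0,"wx":0,"wy":0,"wz":0,"gripper":5.0},{"x":2.5,"y":0,"z":0,"wx":0,"wy":0,"wz":0,"gripper":5.0},{"x":2.5,"y":0,"z":0,"wx":0,"wy":0,"wz":0,"gripper":5.0},{"x":1.9,"y":-0.05,"z":0,"wx":0,"wy":0,"wz":0,"gripper":5.0},{"x":0,"y":0,"z":1.0,"wx":0,"wy":0,"wz":0,"gripper":5.0},{"x":0,"y":0,"z":1.5,"wx":0,"wy":0,"wz":0,"gripper":5.0},{"x":0,"y":0,"z":1.0,"wx":0,"wy":0,"wz":0,"gripper":5.0},{"x":0,"y":0,"z":0.5,"wx":0,"wy":0,"wz":0,"gripper":5.0},{"x":0,"y":0,"z":0.4,"wx":0,"wy":0,"wz":0,"gripper":5.0},{"x":0,"y":0,"z":0.3,"wx":0,"wy":0,"wz":0,"gripper":5.0},{"x":0,"y":0,"z":0,"wx":0,"wy":0,"wz":0,"gripper":5.0},{"x":0,"y":0,"z":0,"wx":0,"wy":0,"wz":0,"gripper":5.0}]'

```text
time_s: 6.9
position: [0.4439, -0.387, 0.194]
tool_rot: [[-0.0, -1.0, 0.0], [-1.0, 0.0, -0.0], [0.0, -0.0, -1.0]]
ft_force: [0.3, -1.0, -2.6]
grip_width: 0.0597
```

step_arm --increments '[{"x":0,"y":0,"z":0.1,"wx":0,"wy":0,"wz":0,"gripper":5.0},{"x":0,"y":0,"z":0.1,"wx":0,"wy":0,"wz":0,"gripper":5.0},{"x":0,"y":0,"z":0,"wx":0,"wy":0,"wz":0,"gripper":5.0}]'

```text
time_s: 7.2
position: [0.4438, -0.387, 0.1917]
tool_rot: [[-0.0, -1.0, -0.0], [-1.0, 0.0, 0.0], [-0.0, 0.0, -1.0]]
ft_force: [-0.2, -0.3, -2.9]
grip_width: 0.0593
```

step_arm --increments '[{"x":0,"y":0,"z":0.1,"wx":0,"wy":0,"wz":0,"gripper":5.0},{"x":0,"y":0,"z":0,"wx":0,"wy":0,"wz":0,"gripper":5.0}]'

```text
time_s: 7.4
position: [0.4438, -0.387, 0.1914]
tool_rot: [[-0.0, -1.0, 0.0], [-1.0, 0.0, -0.0], [0.0, -0.0, -1.0]]
ft_force: [-2.1, 1.2, 4.2]
grip_width: 0.0595
```

Touchdown (force +4 N). Opening, waiting, then rising.

step_arm --increments '[{"x":0,"y":0,"z":0,"wx":0,"wy":0,"wz":0,"gripper":7.0},{"x":0,"y":0,"z":0,"wx":0,"wy":0,"wz":0,"gripper":8.5},{"x":0,"y":0,"z":0,"wx":0,"wy":0,"wz":0,"gripper":8.5},{"x":0,"y":0,"z":0,"wx":0,"wy":0,"wz":0,"gripper":8.5},{"x":0,"y":0,"z":0,"wx":0,"wy":0,"wz":0,"gripper":8.5},{"x":0,"y":0,"z":-1,"wx":0,"wy":0,"wz":0,"gripper":8.5},{"x":0,"y":0,"z":-3,"wx":0,"wy":0,"wz":0,"gripper":8.5},{"x":0,"y":0,"z":-4,"wx":0,"wy":0,"wz":0,"gripper":8.5},{"x":0,"y":0,"z":-4,"wx":0,"wy":0,"wz":0,"gripper":8.5},{"x":0,"y":0,"z":-3,"wx":0,"wy":0,"wz":0,"gripper":8.5},{"x":0,"y":0,"z":0,"wx":0,"wy":0,"wz":0,"gripper":8.5}]'

```text
time_s: 8.5
position: [0.4439, -0.387, 0.346]
tool_rot: [[-0.0, -1.0, 0.006], [-1.0, 0.0, -0.007], [0.007, -0.006, -1.0]]
ft_force: [0.9, 0.1, 0.3]
grip_width: 0.0849
```

Run:
```python
from h import *
st()
im=grab('wrist')
cv2.imwrite('pics/wrist4.png',im['color'])
comps(im,(8,130,100),(22,255,255),.061,(230,200,430,480),1500,'cap')
comps(im,(45,100,40),(75,255,255),0.001,None,500,'coaster')
t=grab('top','top4.png');np.savez('top4.npz',**t)
comps(t,(45,100,40),(75,255,255),0.001,(430,270,500,330),20,'coaster')
comps(t,(5,120,90),(20,255,255),.061,(430,270,500,330),40,'cap')
```

```text
8.5 [ 0.4439 -0.387   0.346 ] [[-0.0, -1.0, 0.006], [-1.0, 0.0, -0.007], [0.007, -0.006, -1.0]] [0.9 0.1 0.3] 0.08492911559421805 [-52.6  28.3  73.6   0.   77.6  37.4]
cap 23026 px [335.7 285.9] mean [ 406.7 -405.4] rect [ 374.3 -404.3] [141.2 181.6] 89.9 min [ 283.4 -474.8] max [ 465.2 -333.6]
coaster 3617 px [310.3 192.3] mean [ 460.  -388.3] rect [ 448.3 -387.8] [89.  78.7] 89.0 min [ 408.4 -432.2] max [ 487.5 -343.2]
coaster 142 px [453.1 290.5] mean [ 458.2 -358.3] rect [ 458.4 -358.9] [23.7 69.9] 62.7 min [ 424.8 -383.9] max [ 486.2 -343.5]
cap 1128 px [443.1 288.9] mean [ 455.9 -316.8] rect [ 463.8 -311.2] [ 92.6 191.4] 47.8 min [ 364.8 -409.8] max [ 504.8 -277.8]
```

Released. Moving across to the first medium roller on the left.

step_arm --increments '[{"x":-2,"y":0.1,"z":0,"wx":0,"wy":0,"wz":0,"gripper":8.5},{"x":-3.5,"y":0.1,"z":0,"wx":0,"wy":0,"wz":0,"gripper":8.5},{"x":-4,"y":0.1,"z":0,"wx":0,"wy":0,"wz":0,"gripper":8.5},{"x":-4,"y":0.1,"z":0,"wx":0,"wy":0,"wz":0,"gripper":8.5},{"x":-4,"y":0.1,"z":0,"wx":0,"wy":0,"wz":0,"gripper":8.5},{"x":-4,"y":0.1,"z":0,"wx":0,"wy":0,"wz":0,"gripper":8.5},{"x":-4,"y":0.1,"z":0,"wx":0,"wy":0,"wz":0,"gripper":8.5},{"x":-4,"y":0.1,"z":0,"wx":0,"wy":0,"wz":0,"gripper":8.5},{"x":-4,"y":0.1,"z":0,"wx":0,"wy":0,"wz":0,"gripper":8.5},{"x":-4,"y":0.1,"z":0,"wx":0,"wy":0,"wz":0,"gripper":8.5},{"x":-4,"y":0.1,"z":0,"wx":0,"wy":0,"wz":0,"gripper":8.5},{"x":-4,"y":0.1,"z":0,"wx":0,"wy":0,"wz":0,"gripper":8.5},{"x":-4,"y":0.1,"z":0,"wx":0,"wy":0,"wz":0,"gripper":8.5},{"x":-4,"y":0.1,"z":0,"wx":0,"wy":0,"wz":0,"gripper":8.5},{"x":-4,"y":0.1,"z":0,"wx":0,"wy":0,"wz":0,"gripper":8.5},{"x":-4,"y":0.1,"z":0,"wx":0,"wy":0,"wz":0,"gripper":8.5},{"x":-3.5,"y":0.1,"z":0,"wx":0,"wy":0,"wz":0,"gripper":8.5},{"x":-2,"y":0,"z":0,"wx":0,"wy":0,"wz":0,"gripper":8.5}]'

```text
time_s: 10.4
position: [0.4262, 0.2852, 0.3394]
tool_rot: [[0.002, -1.0, -0.003], [-1.0, -0.002, -0.001], [0.001, 0.003, -1.0]]
ft_force: [0.1, -0.5, -0.3]
grip_width: 0.0849
```

step_arm --increments '[{"x":0,"y":0,"z":0,"wx":0,"wy":0,"wz":-0.129,"gripper":8.5},{"x":0,"y":0,"z":0,"wx":0,"wy":0,"wz":-0.129,"gripper":8.5},{"x":0,"y":0,"z":0,"wx":0,"wy":0,"wz":-0.129,"gripper":8.5},{"x":0,"y":0,"z":0,"wx":0,"wy":0,"wz":-0.129,"gripper":8.5},{"x":0,"y":0,"z":0,"wx":0,"wy":0,"wz":-0.129,"gripper":8.5},{"x":0,"y":0,"z":0,"wx":0,"wy":0,"wz":-0.129,"gripper":8.5},{"x":0,"y":0,"z":0,"wx":0,"wy":0,"wz":-0.129,"gripper":8.5},{"x":0,"y":0,"z":0,"wx":0,"wy":0,"wz":-0.129,"gripper":8.5},{"x":0,"y":0,"z":0,"wx":0,"wy":0,"wz":-0.129,"gripper":8.5},{"x":0,"y":0,"z":0,"wx":0,"wy":0,"wz":-0.129,"gripper":8.5},{"x":0,"y":0,"z":0,"wx":0,"wy":0,"wz":0,"gripper":8.5}]'

```text
time_s: 11.5
position: [0.4268, 0.2829, 0.3396]
tool_rot: [[0.961, -0.276, -0.002], [-0.276, -0.961, -0.001], [-0.002, 0.002, -1.0]]
ft_force: [0.1, -0.7, 0.3]
grip_width: 0.0852
```

Run:
```python
from h import *
st()
im=grab('wrist','wrist5.png');np.savez('wrist5.npz',**im)
t=grab('top','top5.png');np.savez('top5.npz',**t)
comps(t,(5,120,90),(20,255,255),.061,(440,272,490,320),40,'cap')
comps(t,(45,100,40),(75,255,255),0.001,(430,270,500,330),20,'coaster')
a=np.hstack([im['color'],cv2.resize(t['color'][240:330,420:520],(533,480),interpolation=cv2.INTER_CUBIC)])
cv2.imwrite('pics/c5.png',cv2.resize(a,(800,327)))
```

```text
11.5 [0.4268 0.2829 0.3396] [[0.961, -0.276, -0.002], [-0.276, -0.961, -0.001], [-0.002, 0.002, -1.0]] [ 0.1 -0.7  0.3] 0.08515937410620474 [20.3 21.5 86.5  0.  72.2 36.3]
cap 1814 px [465.7 295. ] mean [ 439.7 -373.5] rect [ 438.8 -370.8] [132.6 119.9] 89.4 min [ 378.3 -437.7] max [ 499.3 -304. ]
coaster 320 px [459.8 297.7] mean [ 438.7 -374.7] rect [ 442.5 -382.4] [87.2 77.9] 18.9 min [ 400.6 -428.1] max [ 486.2 -343.5]
```

View pics/c5.png

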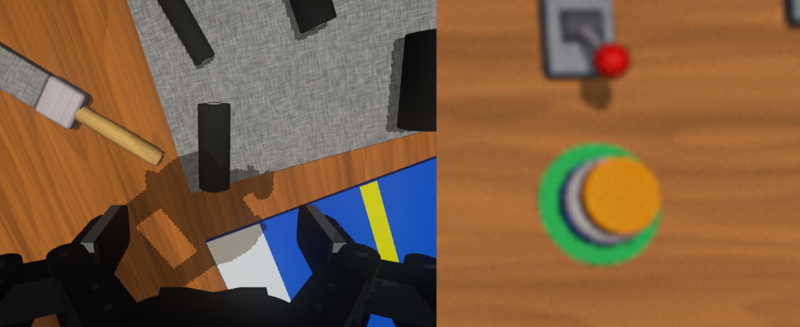

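The tub stands upright inside the coaster. The wrist view shows the roller centred at about (314,215), aligned with the tool, the brush handle to its left and the board edge to its right. Computing.

Run:
```python
from h import *
im=dict(np.load('wrist5.npz'))
t=dict(np.load('top5.npz'))
print('tub',pix2w(t,470.9,293.6,.061))
comps(im,(0,0,0),(180,255,45),.020,(270,130,360,290),800,'roll')
cv2.imwrite('pics/c6.png',cv2.resize(im['color'][130:300,240:400],None,fx=3.4,fy=3.4))
```

```text
tub [ 0.44288767 -0.38686861  0.061     ]
roll 5856 px [313.5 215.8] mean [426.5 284.1] rect [425.6 282.1] [95.2 32.7] 74.9 min [399.1 235. ] max [453.6 331.3]
```

View pics/c6.png

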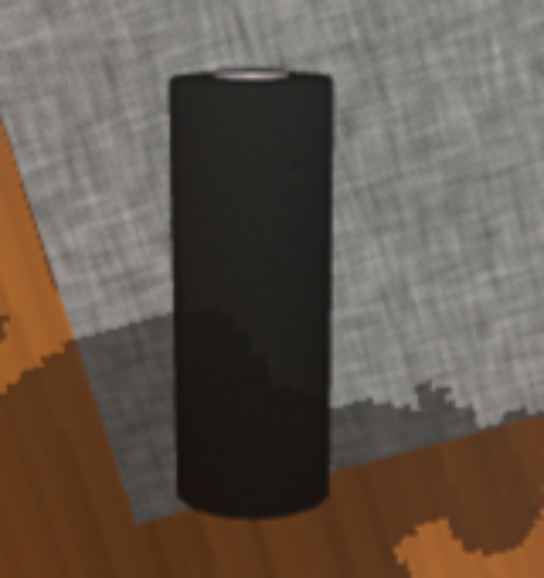

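The roller fits under the jaws, but the brush handle end is near the left finger's outside, so I descend with the jaws at 60 mm.

step_arm --increments '[{"x":0,"y":0,"z":2,"wx":0,"wy":0,"wz":0,"gripper":6.0},{"x":0,"y":0,"z":3,"wx":0,"wy":0,"wz":0,"gripper":6.0},{"x":0,"y":0,"z":3,"wx":0,"wy":0,"wz":0,"gripper":6.0},{"x":0,"y":0,"z":2,"wx":0,"wy":0,"wz":0,"gripper":6.0},{"x":0,"y":0,"z":1.5,"wx":0,"wy":0,"wz":0,"gripper":6.0},{"x":0,"y":0,"z":1.5,"wx":0,"wy":0,"wz":0,"gripper":6.0},{"x":0,"y":0,"z":1.5,"wx":0,"wy":0,"wz":0,"gripper":6.0},{"x":0,"y":0,"z":1,"wx":0,"wy":0,"wz":0,"gripper":6.0},{"x":0,"y":0,"z":0.5,"wx":0,"wy":0,"wz":0,"gripper":6.0},{"x":0,"y":0,"z":0,"wx":0,"wy":0,"wz":0,"gripper":6.0},{"x":0,"y":0,"z":0,"wx":0,"wy":0,"wz":0,"gripper":2.5},{"x":0,"y":0,"z":0,"wx":0,"wy":0,"wz":0,"gripper":2.5},{"x":0,"y":0,"z":0,"wx":0,"wy":0,"wz":0,"gripper":2.5},{"x":0,"y":0,"z":0,"wx":0,"wy":0,"wz":0,"gripper":2.5},{"x":0,"y":0,"z":0,"wx":0,"wy":0,"wz":0,"gripper":2.5}]' --newtons 40

```text
time_s: 13.1
position: [0.427, 0.2831, 0.1815]
tool_rot: [[0.961, -0.277, 0.001], [-0.277, -0.961, 0.0], [0.001, -0.001, -1.0]]
ft_force: [-0.6, -0.6, 6.2]
grip_width: 0.0329
```

Gripped. Lifting, aligning with the board and carrying along the strip direction, never over the blue.

step_arm --increments '[{"x":0,"y":0,"z":-1,"wx":0,"wy":0,"wz":0,"gripper":2.5},{"x":0,"y":0,"z":-2,"wx":0,"wy":0,"wz":0,"gripper":2.5},{"x":0,"y":0,"z":-2,"wx":0,"wy":0,"wz":0,"gripper":2.5},{"x":0,"y":0,"z":0,"wx":0,"wy":0,"wz":-0.13,"gripper":2.5},{"x":0,"y":0,"z":0,"wx":0,"wy":0,"wz":-0.13,"gripper":2.5},{"x":0,"y":0,"z":0,"wx":0,"wy":0,"wz":-0.13,"gripper":2.5},{"x":-0.56,"y":2,"z":0,"wx":0,"wy":0,"wz":0,"gripper":2.5},{"x":-0.56,"y":2.3,"z":0,"wx":0,"wy":0,"wz":0,"gripper":2.5},{"x":-0.56,"y":2.3,"z":0,"wx":0,"wy":0,"wz":0,"gripper":2.5},{"x":-0.56,"y":2.5,"z":0,"wx":0,"wy":0,"wz":0,"gripper":2.5},{"x":0,"y":3,"z":0,"wx":0,"wy":0,"wz":0,"gripper":2.5},{"x":0,"y":3,"z":0,"wx":0,"wy":0,"wz":0,"gripper":2.5},{"x":0,"y":3,"z":0,"wx":0,"wy":0,"wz":0,"gripper":2.5},{"x":0,"y":3.5,"z":0,"wx":0,"wy":0,"wz":0,"gripper":2.5},{"x":0,"y":3.5,"z":0,"wx":0,"wy":0,"wz":0,"gripper":2.5},{"x":0,"y":3.5,"z":0,"wx":0,"wy":0,"wz":0,"gripper":2.5},{"x":0,"y":3.5,"z":0,"wx":0,"wy":0,"wz":0,"gripper":2.5},{"x":0,"y":3,"z":0,"wx":0,"wy":0,"wz":0,"gripper":2.5},{"x":0,"y":2,"z":0,"wx":0,"wy":0,"wz":0,"gripper":2.5},{"x":0,"y":0.5,"z":0,"wx":0,"wy":0,"wz":0,"gripper":2.5}]'

```text
time_s: 15.1
position: [0.4458, -0.0949, 0.2312]
tool_rot: [[0.994, 0.106, 0.001], [0.106, -0.994, -0.001], [0.001, 0.001, -1.0]]
ft_force: [-0.1, 1.1, -1.3]
grip_width: 0.0327
```

Run:
```python
from h import *
s=st()
ex=np.array([.9938,.1115]);ey=np.array([-.1115,.9938]);b=np.array([.5529,-.006])
d=s['position'][:2]-b;print('board',d@ex,d@ey)
im=grab('wrist','wrist7.png');np.savez('wrist7.npz',**im)
```

```text
15.1 [ 0.4458 -0.0949  0.2312] [[0.994, 0.106, 0.001], [0.106, -0.994, -0.001], [0.001, 0.001, -1.0]] [-0.1  1.1 -1.3] 0.032731037160640006 [-27.   25.5 103.2  -0.   51.2 -33.1]
board -0.11633706336270665 -0.07644028329423798
```

View pics/wrist7.png

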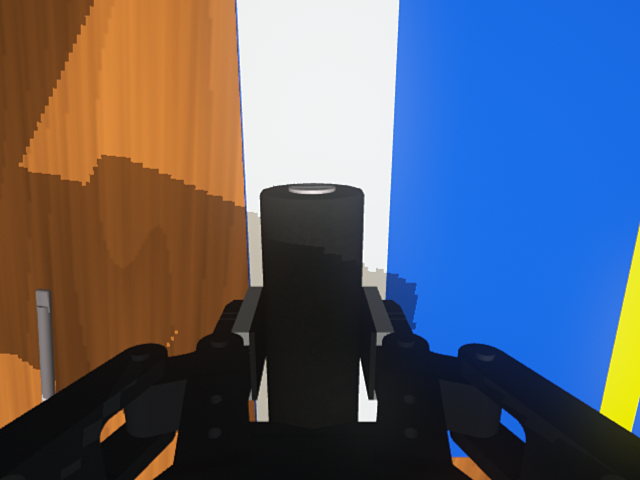

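The roller is held over the middle of the white strip and aligned with it. The screwdriver shaft is at the lower left (45,340), clear. Lowering.

step_arm --increments '[{"x":0,"y":0,"z":1.5,"wx":0,"wy":0,"wz":0,"gripper":2.5},{"x":0,"y":0,"z":1.5,"wx":0,"wy":0,"wz":0,"gripper":2.5},{"x":0,"y":0,"z":0.8,"wx":0,"wy":0,"wz":0,"gripper":2.5},{"x":0,"y":0,"z":0.3,"wx":0,"wy":0,"wz":0,"gripper":2.5},{"x":0,"y":0,"z":0.1,"wx":0,"wy":0,"wz":0,"gripper":2.5},{"x":0,"y":0,"z":0.1,"wx":0,"wy":0,"wz":0,"gripper":2.5},{"x":0,"y":0,"z":0,"wx":0,"wy":0,"wz":0,"gripper":2.5},{"x":0,"y":0,"z":0,"wx":0,"wy":0,"wz":0,"gripper":2.5}]'

```text
time_s: 15.95
position: [0.4456, -0.0932, 0.188]
tool_rot: [[0.994, 0.109, 0.001], [0.109, -0.994, -0.0], [0.001, 0.0, -1.0]]
ft_force: [-0.3, -0.2, -0.8]
grip_width: 0.0326
```

step_arm --increments '[{"x":0,"y":0,"z":0.1,"wx":0,"wy":0,"wz":0,"gripper":2.5},{"x":0,"y":0,"z":0,"wx":0,"wy":0,"wz":0,"gripper":2.5}]'

```text
time_s: 16.15
position: [0.4456, -0.0932, 0.1875]
tool_rot: [[0.994, 0.109, 0.001], [0.109, -0.994, -0.001], [0.001, 0.001, -1.0]]
ft_force: [-2.9, 0.8, 9.1]
grip_width: 0.0326
```

Contact (9 N). Opening gently and rising.

step_arm --increments '[{"x":0,"y":0,"z":0,"wx":0,"wy":0,"wz":0,"gripper":3.8},{"x":0,"y":0,"z":0,"wx":0,"wy":0,"wz":0,"gripper":5.0},{"x":0,"y":0,"z":0,"wx":0,"wy":0,"wz":0,"gripper":6.5},{"x":0,"y":0,"z":0,"wx":0,"wy":0,"wz":0,"gripper":6.5},{"x":0,"y":0,"z":-1,"wx":0,"wy":0,"wz":0,"gripper":6.5},{"x":0,"y":0,"z":-3,"wx":0,"wy":0,"wz":0,"gripper":6.5},{"x":0,"y":0,"z":-4,"wx":0,"wy":0,"wz":0,"gripper":6.5},{"x":0,"y":0,"z":0,"wx":0,"wy":0,"wz":0.13,"gripper":5},{"x":0,"y":0,"z":0,"wx":0,"wy":0,"wz":0.13,"gripper":5},{"x":0,"y":0,"z":0,"wx":0,"wy":0,"wz":0.13,"gripper":5},{"x":0,"y":0,"z":0,"wx":0,"wy":0,"wz":0.13,"gripper":5},{"x":0,"y":0,"z":0,"wx":0,"wy":0,"wz":0.13,"gripper":5},{"x":0,"y":0,"z":0,"wx":0,"wy":0,"wz":0.13,"gripper":5},{"x":0,"y":0,"z":0,"wx":0,"wy":0,"wz":0.13,"gripper":5},{"x":0,"y":0,"z":0,"wx":0,"wy":0,"wz":0.13,"gripper":5},{"x":0,"y":0,"z":0,"wx":0,"wy":0,"wz":0.13,"gripper":5},{"x":0,"y":0,"z":0,"wx":0,"wy":0,"wz":0.13,"gripper":5},{"x":0,"y":0,"z":0,"wx":0,"wy":0,"wz":0.13,"gripper":5},{"x":0,"y":0,"z":0,"wx":0,"wy":0,"wz":0.137,"gripper":5},{"x":0,"y":5,"z":0,"wx":0,"wy":0,"wz":0,"gripper":5}]'

```text
time_s: 18.15
position: [0.3983, -0.0995, 0.2675]
tool_rot: [[0.11, -0.994, 0.005], [-0.994, -0.11, -0.003], [0.003, -0.005, -1.0]]
ft_force: [0.3, -1.3, 0.1]
grip_width: 0.05
```

```bash
cat >> h.py <<'E'
EX=np.array([.9938,.1115]);EY=np.array([-.1115,.9938]);BO=np.array([.5529,-.006])
def tob(p): d=np.array(p)[:2]-BO;return np.round([d@EX*1000,d@EY*1000],1)
def roll(im,box,z=.026,amin=800,vmax=45):
    hsv=cv2.cvtColor(im['color'],cv2.COLOR_BGR2HSV);m=cv2.inRange(hsv,(0,0,0),(180,255,vmax))
    k=np.zeros_like(m);x0,y0,x1,y1=box;k[y0:y1,x0:x1]=255
    n,l,s,cc=cv2.connectedComponentsWithStats(m&k)
    for i in range(1,n):
        if s[i,4]<amin: continue
        w=np.array([tob(pix2w(im,u,v,z)) for v,u in np.argwhere(l==i)]);ct,sz,a=cv2.minAreaRect(w.astype(np.float32))
        print('roller px',np.round(cc[i]),s[i,4],'board mm',np.round(ct,1),np.round(sz,1),round(a,1))
E
python3 - <<'E'
from h import *
s=st();print(tob(s['position']))
im=grab('wrist','wrist8.png');np.savez('wrist8.npz',**im)
roll(im,(100,60,560,290))
E
```

```text
18.15 [ 0.3983 -0.0995  0.2675] [[0.11, -0.994, 0.005], [-0.994, -0.11, -0.003], [0.003, -0.005, -1.0]] [ 0.3 -1.3  0.1] 0.04995511958785306 [-30.7  18.3 107.5   0.   53.9  53. ]
[-164.1  -75.7]
roller px [320. 178.] 4687 board mm [-120.8  -75. ] [25.1 89. ] 0.0
```

View pics/wrist8.png

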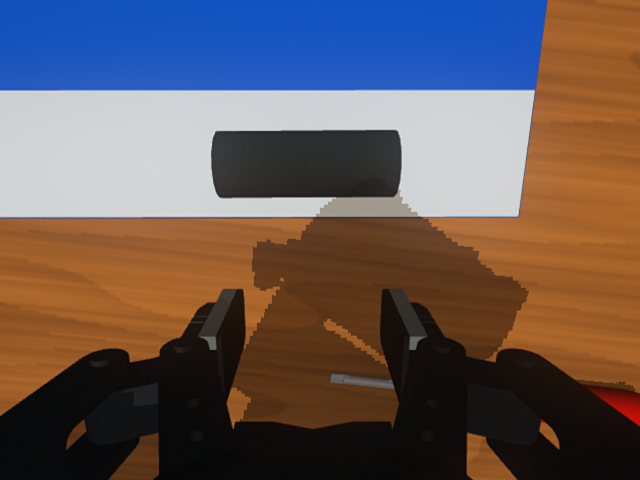

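The roller lies parallel to and centred on the strip (u 212–401, v 130–198). The screwdriver tip is at (332,379), so I check its clearance before descending.

Run:
```python
from h import *
im=dict(np.load('wrist8.npz'))
for uv,z in (((332,379),.004),((392,378),.004),((306,130),.030),((306,198),.017),((212,164),.023),((401,164),.023),((300,90),.006),((300,217),.006)): print(uv,tob(pix2w(im,*uv,z)))
```

```text
(332, 379) [-255.5  -89.2]
(392, 378) [-254.9 -127.7]
(306, 130) [-100.5  -73.7]
(306, 198) [-135.9  -73.4]
(212, 164) [-117.3  -25.7]
(401, 164) [-117.4 -121.9]
(300, 90) [-80.5 -70.4]
(300, 217) [-148.7  -69.7]
```

The board model fits within 1 mm and the screwdriver is well clear. Descending behind the roller, then pushing gently.

step_arm --increments '[{"x":0,"y":0,"z":2,"wx":0,"wy":0,"wz":0,"gripper":5},{"x":0,"y":0,"z":2,"wx":0,"wy":0,"wz":0,"gripper":5},{"x":0,"y":0,"z":2,"wx":0,"wy":0,"wz":0,"gripper":5},{"x":0,"y":0,"z":1.5,"wx":0,"wy":0,"wz":0,"gripper":5},{"x":0,"y":0,"z":0.6,"wx":0,"wy":0,"wz":0,"gripper":5},{"x":0,"y":-0.3,"z":0,"wx":0,"wy":0,"wz":0,"gripper":5},{"x":0,"y":-0.3,"z":0,"wx":0,"wy":0,"wz":0,"gripper":5},{"x":0,"y":-0.3,"z":0,"wx":0,"wy":0,"wz":0,"gripper":5},{"x":0,"y":-0.3,"z":0,"wx":0,"wy":0,"wz":0,"gripper":5},{"x":0,"y":-0.3,"z":0,"wx":0,"wy":0,"wz":0,"gripper":5},{"x":0,"y":-0.3,"z":0,"wx":0,"wy":0,"wz":0,"gripper":5},{"x":0,"y":-0.3,"z":0,"wx":0,"wy":0,"wz":0,"gripper":5},{"x":0,"y":-0.3,"z":0,"wx":0,"wy":0,"wz":0,"gripper":5},{"x":0,"y":-0.4,"z":0,"wx":0,"wy":0,"wz":0,"gripper":5},{"x":0,"y":-0.4,"z":0,"wx":0,"wy":0,"wz":0,"gripper":5},{"x":0,"y":-0.4,"z":0,"wx":0,"wy":0,"wz":0,"gripper":5},{"x":0,"y":-0.4,"z":0,"wx":0,"wy":0,"wz":0,"gripper":5},{"x":0,"y":-0.4,"z":0,"wx":0,"wy":0,"wz":0,"gripper":5},{"x":0,"y":-0.4,"z":0,"wx":0,"wy":0,"wz":0,"gripper":5},{"x":0,"y":-0.4,"z":0,"wx":0,"wy":0,"wz":0,"gripper":5}]'

```text
time_s: 20.2
position: [0.4479, -0.0929, 0.1857]
tool_rot: [[0.113, -0.994, -0.0], [-0.994, -0.113, 0.0], [-0.0, 0.0, -1.0]]
ft_force: [-0.5, -0.9, -0.2]
grip_width: 0.0498
```

Run:
```python
from h import *
s=st();print(tob(s['position']))
im=grab('wrist','wrist9.png');np.savez('wrist9.npz',**im)
```

```text
20.2 [ 0.4479 -0.0929  0.1857] [[0.113, -0.994, -0.0], [-0.994, -0.113, 0.0], [-0.0, 0.0, -1.0]] [-0.5 -0.9 -0.2] 0.04984929641586968 [-26.6  30.4 105.5   0.   44.1  56.9]
[-114.1  -74.7]
```

View pics/wrist9.png

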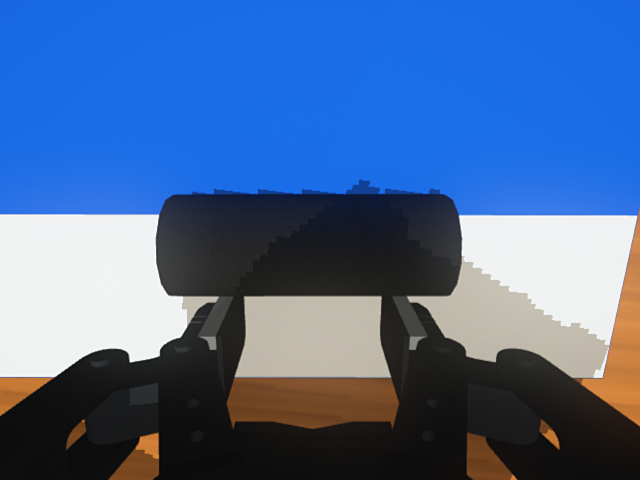

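The roller sits squarely against both fingertips. I fit its centre from the edges v=195 and 296 to learn the finger offset.

```bash
cat >> h.py <<'E'
from scipy.optimize import minimize_scalar
def cylx(im,va,vb,u,yb,r=.017):
    """centre board x (mm) of a roller lying along board y whose edges at column u are rows va<vb"""
    th=np.linspace(0,2*np.pi,181)
    def f(c):
        P=[np.r_[BO+EX*(c/1000+r*np.cos(t))+EY*yb/1000,.006+r+r*np.sin(t)] for t in th]
        v=w2pix(im,P)[:,1];return v.min()-va,v.max()-vb
    c=minimize_scalar(lambda c:sum(np.square(f(c))),bounds=(-200,200),method='bounded').x
    return round(c,1),np.round(f(c),1)
E
python3 - <<'E'
from h import *
print(cylx(dict(np.load('wrist9.npz')),195,296,310,-75),cylx(dict(np.load('wrist8.npz')),130,198,306,-75))
E
```

```text
(np.float64(-87.0), array([-1.3,  1.4])) (np.float64(-117.6), array([ 0., -0.]))
```

Offset is about 27 mm, so the final TCP should be at board x ≈ +22. Pushing on.

step_arm --increments '[{"x":0,"y":-0.4,"z":0,"wx":0,"wy":0,"wz":0,"gripper":5},{"x":0,"y":-0.4,"z":0,"wx":0,"wy":0,"wz":0,"gripper":5},{"x":0,"y":-0.4,"z":0,"wx":0,"wy":0,"wz":0,"gripper":5},{"x":0,"y":-0.4,"z":0,"wx":0,"wy":0,"wz":0,"gripper":5},{"x":0,"y":-0.4,"z":0,"wx":0,"wy":0,"wz":0,"gripper":5},{"x":0,"y":-0.4,"z":0,"wx":0,"wy":0,"wz":0,"gripper":5},{"x":0,"y":-0.4,"z":0,"wx":0,"wy":0,"wz":0,"gripper":5},{"x":0,"y":-0.4,"z":0,"wx":0,"wy":0,"wz":0,"gripper":5},{"x":0,"y":-0.4,"z":0,"wx":0,"wy":0,"wz":0,"gripper":5},{"x":0,"y":-0.4,"z":0,"wx":0,"wy":0,"wz":0,"gripper":5},{"x":0,"y":-0.4,"z":0,"wx":0,"wy":0,"wz":0,"gripper":5},{"x":0,"y":-0.4,"z":0,"wx":0,"wy":0,"wz":0,"gripper":5},{"x":0,"y":-0.4,"z":0,"wx":0,"wy":0,"wz":0,"gripper":5},{"x":0,"y":-0.4,"z":0,"wx":0,"wy":0,"wz":0,"gripper":5},{"x":0,"y":-0.4,"z":0,"wx":0,"wy":0,"wz":0,"gripper":5},{"x":0,"y":-0.4,"z":0,"wx":0,"wy":0,"wz":0,"gripper":5},{"x":0,"y":-0.4,"z":0,"wx":0,"wy":0,"wz":0,"gripper":5},{"x":0,"y":-0.4,"z":0,"wx":0,"wy":0,"wz":0,"gripper":5},{"x":0,"y":-0.4,"z":0,"wx":0,"wy":0,"wz":0,"gripper":5},{"x":0,"y":-0.4,"z":0,"wx":0,"wy":0,"wz":0,"gripper":5}]'

```text
time_s: 22.25
position: [0.5274, -0.0839, 0.1857]
tool_rot: [[0.113, -0.994, -0.0], [-0.994, -0.113, 0.0], [-0.0, 0.0, -1.0]]
ft_force: [0.2, -0.6, 0.1]
grip_width: 0.0495
```

step_arm --increments '[{"x":0,"y":-0.4,"z":0,"wx":0,"wy":0,"wz":0,"gripper":5},{"x":0,"y":-0.4,"z":0,"wx":0,"wy":0,"wz":0,"gripper":5},{"x":0,"y":-0.4,"z":0,"wx":0,"wy":0,"wz":0,"gripper":5},{"x":0,"y":-0.4,"z":0,"wx":0,"wy":0,"wz":0,"gripper":5},{"x":0,"y":-0.4,"z":0,"wx":0,"wy":0,"wz":0,"gripper":5},{"x":0,"y":-0.4,"z":0,"wx":0,"wy":0,"wz":0,"gripper":5},{"x":0,"y":-0.4,"z":0,"wx":0,"wy":0,"wz":0,"gripper":5},{"x":0,"y":-0.4,"z":0,"wx":0,"wy":0,"wz":0,"gripper":5},{"x":0,"y":-0.4,"z":0,"wx":0,"wy":0,"wz":0,"gripper":5},{"x":0,"y":-0.35,"z":0,"wx":0,"wy":0,"wz":0,"gripper":5},{"x":0,"y":-0.3,"z":0,"wx":0,"wy":0,"wz":0,"gripper":5},{"x":0,"y":-0.25,"z":0,"wx":0,"wy":0,"wz":0,"gripper":5},{"x":0,"y":-0.2,"z":0,"wx":0,"wy":0,"wz":0,"gripper":5},{"x":0,"y":-0.15,"z":0,"wx":0,"wy":0,"wz":0,"gripper":5},{"x":0,"y":-0.1,"z":0,"wx":0,"wy":0,"wz":0,"gripper":5},{"x":0,"y":0,"z":0,"wx":0,"wy":0,"wz":0,"gripper":5},{"x":0,"y":0,"z":0,"wx":0,"wy":0,"wz":0,"gripper":5},{"x":0,"y":0,"z":0,"wx":0,"wy":0,"wz":0,"gripper":5}]'

```text
time_s: 24.05
position: [0.5762, -0.0784, 0.1857]
tool_rot: [[0.113, -0.994, -0.0], [-0.994, -0.113, 0.0], [-0.0, 0.0, -1.0]]
ft_force: [-1.2, -0.1, 0.1]
grip_width: 0.0501
```

Run:
```python
from h import *
s=st();print(tob(s['position']))
im=grab('wrist','wrist10.png');np.savez('wrist10.npz',**im)
```

```text
24.05 [ 0.5762 -0.0784  0.1857] [[0.113, -0.994, -0.0], [-0.994, -0.113, 0.0], [-0.0, 0.0, -1.0]] [-1.2 -0.1  0.1] 0.050081337504527784 [-19.4  38.6  85.1  -0.   56.3  64.1]
[ 15.1 -74.5]
```

View pics/wrist10.png

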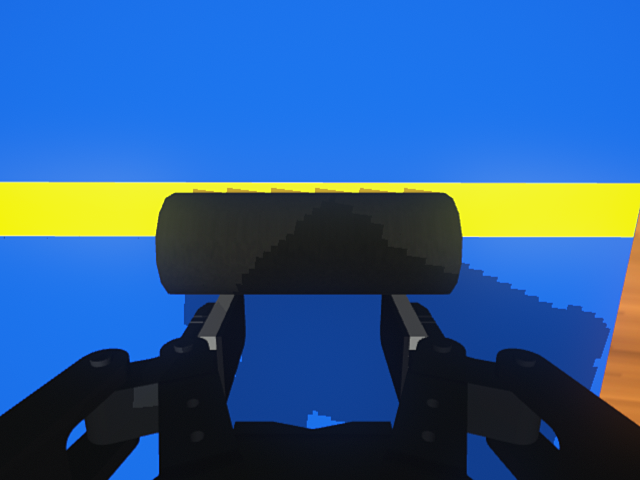

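Run:
```python
from h import *
im=dict(np.load('wrist10.npz'))
print(cylx(im,193,294,310,-75),tob(pix2w(im,100,182,.006)),tob(pix2w(im,100,237,.006)))
```

```text
(np.float64(42.8), array([-1.3,  1.4])) [60.6  1.4] [40.1  4.1]
```

The roller is at 42.8 mm with the line at 50.3 (its edges read 40.1 and 60.6). It needs 7.3 mm more, then I back off 6 cm and rise.

step_arm --increments '[{"x":0,"y":-0.1,"z":0,"wx":0,"wy":0,"wz":0,"gripper":5},{"x":0,"y":-0.13,"z":0,"wx":0,"wy":0,"wz":0,"gripper":5},{"x":0,"y":-0.15,"z":0,"wx":0,"wy":0,"wz":0,"gripper":5},{"x":0,"y":-0.15,"z":0,"wx":0,"wy":0,"wz":0,"gripper":5},{"x":0,"y":-0.12,"z":0,"wx":0,"wy":0,"wz":0,"gripper":5},{"x":0,"y":-0.08,"z":0,"wx":0,"wy":0,"wz":0,"gripper":5},{"x":0,"y":0,"z":0,"wx":0,"wy":0,"wz":0,"gripper":5},{"x":0,"y":0,"z":0,"wx":0,"wy":0,"wz":0,"gripper":5},{"x":0,"y":0,"z":0,"wx":0,"wy":0,"wz":0,"gripper":5},{"x":0,"y":1,"z":0,"wx":0,"wy":0,"wz":0,"gripper":5},{"x":0,"y":2,"z":0,"wx":0,"wy":0,"wz":0,"gripper":5},{"x":0,"y":3,"z":0,"wx":0,"wy":0,"wz":0,"gripper":5},{"x":0,"y":0,"z":-3,"wx":0,"wy":0,"wz":0,"gripper":5},{"x":0,"y":0,"z":-4,"wx":0,"wy":0,"wz":0,"gripper":5},{"x":0,"y":0,"z":-4,"wx":0,"wy":0,"wz":0,"gripper":5},{"x":0,"y":0,"z":-3,"wx":0,"wy":0,"wz":0,"gripper":5},{"x":0,"y":0,"z":0,"wx":0,"wy":0,"wz":0,"gripper":5}]'

```text
time_s: 25.8
position: [0.5235, -0.0844, 0.3296]
tool_rot: [[0.113, -0.994, 0.007], [-0.994, -0.113, -0.003], [0.004, -0.007, -1.0]]
ft_force: [0.1, -0.7, -1.2]
grip_width: 0.0499
```

Run:
```python
from h import *
s=st();print(tob(s['position']))
im=grab('wrist','wrist11.png');np.savez('wrist11.npz',**im)
hsv=cv2.cvtColor(im['color'],cv2.COLOR_BGR2HSV);m=cv2.inRange(hsv,(0,0,0),(180,255,75));m[280:]=0
n,l,st_,cc=cv2.connectedComponentsWithStats(m)
for i in range(1,n):
    if st_[i,4]>800: print(st_[i],cc[i])
for u in (270,300,340,370): 
    c=np.where(m[:,u]>0)[0]; print(u,c.min(),c.max(),cylx(im,c.min(),c.max(),u,-75) if len(c) else '')
comps(im,(22,120,120),(35,255,255),.006,None,300,'yel')
```

```text
25.8 [ 0.5235 -0.0844  0.3296] [[0.113, -0.994, 0.007], [-0.994, -0.113, -0.003], [0.004, -0.007, -1.0]] [ 0.1 -0.7 -1.2] 0.0499491724128948 [-22.   23.7  84.6  -0.   71.2  61.6]
[-37.9 -74.6]
[ 233   62  151   56 8301] [308.57029274  89.28514637]
270 62 117 (np.float64(49.6), array([-1.2,  1.3]))
300 62 117 (np.float64(49.6), array([-1.2,  1.3]))
340 62 117 (np.float64(49.6), array([-1.2,  1.3]))
370 62 117 (np.float64(49.6), array([-1.2,  1.3]))
yel 7243 px [116.3  90. ] mean [597.2  54. ] rect [597.1  54.6] [ 18.9 157.2] 6.5 min [578.8 -24.4] max [615.3 131.6]
yel 3246 px [436.3  91. ] mean [ 620.8 -158.1] rect [ 620.7 -158. ] [19.  70.3] 6.5 min [ 607.4 -193.8] max [ 634.1 -122.5]
```

Roller 1 lies at 49.6 mm, square on the line. Now the other medium roller: rotate, then cross over at height.

step_arm --increments '[{"x":0,"y":0,"z":0,"wx":0,"wy":0,"wz":-0.134,"gripper":6.5},{"x":0,"y":0,"z":0,"wx":0,"wy":0,"wz":-0.134,"gripper":6.5},{"x":0,"y":0,"z":0,"wx":0,"wy":0,"wz":-0.134,"gripper":6.5},{"x":0,"y":0,"z":0,"wx":0,"wy":0,"wz":-0.134,"gripper":6.5},{"x":0,"y":0,"z":0,"wx":0,"wy":0,"wz":-0.134,"gripper":6.5},{"x":0,"y":0,"z":0,"wx":0,"wy":0,"wz":-0.134,"gripper":6.5},{"x":0,"y":0,"z":0,"wx":0,"wy":0,"wz":-0.134,"gripper":6.5},{"x":0,"y":0,"z":0,"wx":0,"wy":0,"wz":-0.134,"gripper":6.5},{"x":0,"y":0,"z":0,"wx":0,"wy":0,"wz":-0.134,"gripper":6.5},{"x":0,"y":0,"z":0,"wx":0,"wy":0,"wz":-0.134,"gripper":6.5},{"x":0,"y":0,"z":0,"wx":0,"wy":0,"wz":-0.134,"gripper":6.5},{"x":0,"y":0,"z":0,"wx":0,"wy":0,"wz":-0.13,"gripper":6.5}]'

```text
time_s: 27.05
position: [0.5233, -0.0843, 0.3241]
tool_rot: [[0.989, 0.151, -0.003], [0.151, -0.989, 0.001], [-0.003, -0.002, -1.0]]
ft_force: [0.8, 0.7, 0.1]
grip_width: 0.0648
```

step_arm --increments '[{"x":0.68,"y":-2,"z":0,"wx":0,"wy":0,"wz":0,"gripper":6.5},{"x":0.68,"y":-3.5,"z":0,"wx":0,"wy":0,"wz":0,"gripper":6.5},{"x":0.68,"y":-3.5,"z":0,"wx":0,"wy":0,"wz":0,"gripper":6.5},{"x":0.68,"y":-3.5,"z":0,"wx":0,"wy":0,"wz":0,"gripper":6.5},{"x":0.68,"y":-3.5,"z":0,"wx":0,"wy":0,"wz":0,"gripper":6.5},{"x":0.68,"y":-3.5,"z":0,"wx":0,"wy":0,"wz":0,"gripper":6.5},{"x":0.68,"y":-3.5,"z":0,"wx":0,"wy":0,"wz":0,"gripper":6.5},{"x":0.68,"y":-3.5,"z":0,"wx":0,"wy":0,"wz":0,"gripper":6.5},{"x":0.68,"y":-3.5,"z":0,"wx":0,"wy":0,"wz":0,"gripper":6.5},{"x":0.68,"y":-3.5,"z":0,"wx":0,"wy":0,"wz":0,"gripper":6.5},{"x":0.68,"y":-3.5,"z":0,"wx":0,"wy":0,"wz":0,"gripper":6.5},{"x":0.68,"y":-3.5,"z":0,"wx":0,"wy":0,"wz":0,"gripper":6.5},{"x":0.68,"y":-3.5,"z":0,"wx":0,"wy":0,"wz":0,"gripper":6.5},{"x":0.68,"y":-3,"z":0,"wx":0,"wy":0,"wz":0,"gripper":6.5},{"x":0,"y":-1.9,"z":0,"wx":0,"wy":0,"wz":0,"gripper":6.5},{"x":0,"y":0,"z":0,"wx":0,"wy":0,"wz":0,"gripper":6.5}]'

```text
time_s: 28.65
position: [0.546, 0.4151, 0.3233]
tool_rot: [[0.989, 0.148, -0.003], [0.148, -0.989, -0.001], [-0.003, 0.001, -1.0]]
ft_force: [-0.5, -0.5, -0.6]
grip_width: 0.0647
```

Run:
```python
from h import *
s=st()
im=grab('wrist','wrist12.png');np.savez('wrist12.npz',**im)
comps(im,(0,0,0),(180,255,50),.020,(200,80,430,300),800,'roll')
```

```text
28.65 [0.546  0.4151 0.3233] [[0.989, 0.148, -0.003], [0.148, -0.989, -0.001], [-0.003, 0.001, -1.0]] [-0.5 -0.5 -0.6] 0.06470884076472895 [27.4 39.  57.1  0.  84.  18.9]
roll 6543 px [316.2 224.4] mean [546.9 414.6] rect [547.2 412.5] [33.1 95.6] 8.7 min [524.7 364.4] max [568.9 461.3]
```

View pics/wrist12.png

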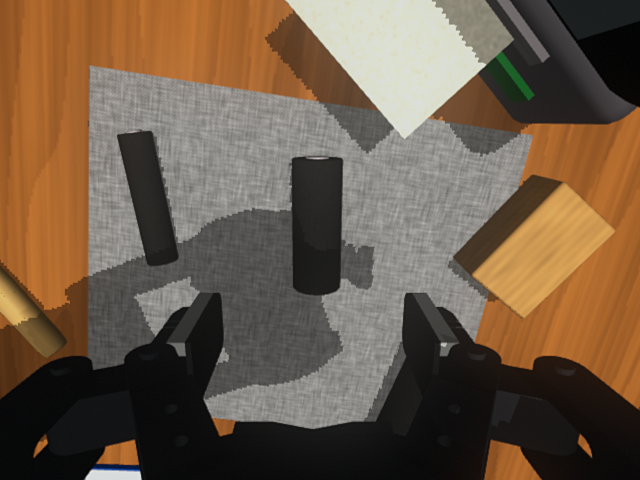

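The second medium roller is centred at (316,224) between the jaws. The spares box (480,270), thin roller (148,195) and paper tray (405,135) are all clear. Descending and gripping.

step_arm --increments '[{"x":0.1,"y":0.15,"z":2,"wx":0,"wy":0,"wz":0,"gripper":6.0},{"x":0,"y":0,"z":3,"wx":0,"wy":0,"wz":0,"gripper":6.0},{"x":0,"y":0,"z":3,"wx":0,"wy":0,"wz":0,"gripper":6.0},{"x":0,"y":0,"z":2,"wx":0,"wy":0,"wz":0,"gripper":6.0},{"x":0,"y":0,"z":1.5,"wx":0,"wy":0,"wz":0,"gripper":6.0},{"x":0,"y":0,"z":1.5,"wx":0,"wy":0,"wz":0,"gripper":6.0},{"x":0,"y":0,"z":1,"wx":0,"wy":0,"wz":0,"gripper":6.0},{"x":0,"y":0,"z":0.2,"wx":0,"wy":0,"wz":0,"gripper":6.0},{"x":0,"y":0,"z":0,"wx":0,"wy":0,"wz":0,"gripper":6.0},{"x":0,"y":0,"z":0,"wx":0,"wy":0,"wz":0,"gripper":2.5},{"x":0,"y":0,"z":0,"wx":0,"wy":0,"wz":0,"gripper":2.5},{"x":0,"y":0,"z":0,"wx":0,"wy":0,"wz":0,"gripper":2.5},{"x":0,"y":0,"z":0,"wx":0,"wy":0,"wz":0,"gripper":2.5},{"x":0,"y":0,"z":0,"wx":0,"wy":0,"wz":0,"gripper":2.5}]' --newtons 40

```text
time_s: 30.1
position: [0.5483, 0.4121, 0.1848]
tool_rot: [[0.989, 0.146, 0.002], [0.146, -0.989, 0.001], [0.002, -0.001, -1.0]]
ft_force: [-0.5, -0.3, 6.2]
grip_width: 0.0322
```

Gripped. Lifting and carrying around to the left end of the strip, off the blue.

step_arm --increments '[{"x":0,"y":0,"z":-1.5,"wx":0,"wy":0,"wz":0,"gripper":2.5},{"x":0,"y":0,"z":-2.5,"wx":0,"wy":0,"wz":0,"gripper":2.5},{"x":0,"y":0,"z":-2,"wx":0,"wy":0,"wz":0.035,"gripper":2.5},{"x":-0.9,"y":1,"z":0,"wx":0,"wy":0,"wz":0,"gripper":2.5},{"x":-1.6,"y":1.8,"z":0,"wx":0,"wy":0,"wz":0,"gripper":2.5},{"x":-1.6,"y":1.8,"z":0,"wx":0,"wy":0,"wz":0,"gripper":2.5},{"x":-1.6,"y":1.8,"z":0,"wx":0,"wy":0,"wz":0,"gripper":2.5},{"x":-1.6,"y":1.8,"z":0,"wx":0,"wy":0,"wz":0,"gripper":2.5},{"x":-1.7,"y":1.9,"z":0,"wx":0,"wy":0,"wz":0,"gripper":2.5},{"x":-1.7,"y":1.9,"z":0,"wx":0,"wy":0,"wz":0,"gripper":2.5},{"x":-1.7,"y":1.9,"z":0,"wx":0,"wy":0,"wz":0,"gripper":2.5},{"x":-1.7,"y":1.9,"z":0,"wx":0,"wy":0,"wz":0,"gripper":2.5},{"x":-1.56,"y":1.7,"z":0,"wx":0,"wy":0,"wz":0,"gripper":2.5},{"x":0,"y":2.5,"z":0,"wx":0,"wy":0,"wz":0,"gripper":2.5},{"x":0,"y":3,"z":0,"wx":0,"wy":0,"wz":0,"gripper":2.5},{"x":0,"y":3,"z":0,"wx":0,"wy":0,"wz":0,"gripper":2.5},{"x":0,"y":3,"z":0,"wx":0,"wy":0,"wz":0,"gripper":2.5},{"x":0,"y":3,"z":0,"wx":0,"wy":0,"wz":0,"gripper":2.5},{"x":0,"y":2,"z":0,"wx":0,"wy":0,"wz":0,"gripper":2.5},{"x":0,"y":0,"z":0,"wx":0,"wy":0,"wz":0,"gripper":2.5}]'

```text
time_s: 32.1
position: [0.4306, 0.055, 0.2444]
tool_rot: [[0.994, 0.108, 0.001], [0.108, -0.994, -0.0], [0.001, 0.001, -1.0]]
ft_force: [0.2, 0.3, -1.6]
grip_width: 0.0324
```

Run:
```python
from h import *
s=st();print(tob(s['position']))
im=grab('wrist','wrist13.png');np.savez('wrist13.npz',**im)
m=cv2.inRange(cv2.cvtColor(im['color'],cv2.COLOR_BGR2HSV),(0,0,0),(180,255,75))
for v in (200,220,240,260): c=np.where(m[v,200:440]>0)[0]+200;print(v,c.min() if len(c) else None,c.max() if len(c) else None)
```

```text
32.1 [0.4306 0.055  0.2444] [[0.994, 0.108, 0.001], [0.108, -0.994, -0.0], [0.001, 0.001, -1.0]] [ 0.2  0.3 -1.6] 0.03242200091751206 [ -8.4  22.5 105.7  -0.   51.8 -14.6]
[-114.7   74.2]
200 263 362
220 263 361
240 264 361
260 264 360
```

The roller is still held straight over the strip at (-115, +74). Lowering.

step_arm --increments '[{"x":0,"y":0,"z":1.5,"wx":0,"wy":0,"wz":0,"gripper":2.5},{"x":0,"y":0,"z":2,"wx":0,"wy":0,"wz":0,"gripper":2.5},{"x":0,"y":0,"z":1.2,"wx":0,"wy":0,"wz":0,"gripper":2.5},{"x":0,"y":0,"z":0.3,"wx":0,"wy":0,"wz":0,"gripper":2.5},{"x":0,"y":0,"z":0.1,"wx":0,"wy":0,"wz":0,"gripper":2.5},{"x":0,"y":0,"z":0.1,"wx":0,"wy":0,"wz":0,"gripper":2.5},{"x":0,"y":0,"z":0,"wx":0,"wy":0,"wz":0,"gripper":2.5},{"x":0,"y":0,"z":0,"wx":0,"wy":0,"wz":0,"gripper":2.5}]'

```text
time_s: 32.95
position: [0.4302, 0.0568, 0.1921]
tool_rot: [[0.994, 0.111, 0.001], [0.111, -0.994, -0.0], [0.001, 0.0, -1.0]]
ft_force: [-0.7, 1.0, -1.0]
grip_width: 0.0322
```

step_arm --increments '[{"x":0,"y":0,"z":0.1,"wx":0,"wy":0,"wz":0,"gripper":2.5},{"x":0,"y":0,"z":0.05,"wx":0,"wy":0,"wz":0,"gripper":2.5},{"x":0,"y":0,"z":0,"wx":0,"wy":0,"wz":0,"gripper":2.5}]'

```text
time_s: 33.25
position: [0.4302, 0.0567, 0.1908]
tool_rot: [[0.994, 0.111, 0.001], [0.111, -0.994, -0.0], [0.001, 0.0, -1.0]]
ft_force: [-2.0, 0.7, 7.1]
grip_width: 0.0325
```

Touchdown. Same release and regrasp-free pushing sequence as before.

step_arm --increments '[{"x":0,"y":0,"z":0,"wx":0,"wy":0,"wz":0,"gripper":3.8},{"x":0,"y":0,"z":0,"wx":0,"wy":0,"wz":0,"gripper":5.0},{"x":0,"y":0,"z":0,"wx":0,"wy":0,"wz":0,"gripper":6.5},{"x":0,"y":0,"z":0,"wx":0,"wy":0,"wz":0,"gripper":6.5},{"x":0,"y":0,"z":-1,"wx":0,"wy":0,"wz":0,"gripper":6.5},{"x":0,"y":0,"z":-3,"wx":0,"wy":0,"wz":0,"gripper":6.5},{"x":0,"y":0,"z":-4,"wx":0,"wy":0,"wz":0,"gripper":6.5},{"x":0,"y":0,"z":0,"wx":0,"wy":0,"wz":0.13,"gripper":5},{"x":0,"y":0,"z":0,"wx":0,"wy":0,"wz":0.13,"gripper":5},{"x":0,"y":0,"z":0,"wx":0,"wy":0,"wz":0.13,"gripper":5},{"x":0,"y":0,"z":0,"wx":0,"wy":0,"wz":0.13,"gripper":5},{"x":0,"y":0,"z":0,"wx":0,"wy":0,"wz":0.13,"gripper":5},{"x":0,"y":0,"z":0,"wx":0,"wy":0,"wz":0.13,"gripper":5},{"x":0,"y":0,"z":0,"wx":0,"wy":0,"wz":0.13,"gripper":5},{"x":0,"y":0,"z":0,"wx":0,"wy":0,"wz":0.13,"gripper":5},{"x":0,"y":0,"z":0,"wx":0,"wy":0,"wz":0.13,"gripper":5},{"x":0,"y":0,"z":0,"wx":0,"wy":0,"wz":0.13,"gripper":5},{"x":0,"y":0,"z":0,"wx":0,"wy":0,"wz":0.13,"gripper":5},{"x":0,"y":0,"z":0,"wx":0,"wy":0,"wz":0.137,"gripper":5},{"x":0,"y":5,"z":0,"wx":0,"wy":0,"wz":0,"gripper":5}]'

```text
time_s: 35.25
position: [0.3835, 0.0505, 0.2711]
tool_rot: [[0.111, -0.994, 0.006], [-0.994, -0.111, -0.001], [0.002, -0.006, -1.0]]
ft_force: [0.0, -1.5, -0.1]
grip_width: 0.05
```

```bash
cat >> h.py <<'E'
def rollrows(im,yb,vmax=75,vlim=285):
    m=cv2.inRange(cv2.cvtColor(im['color'],cv2.COLOR_BGR2HSV),(0,0,0),(180,255,vmax));m[vlim:]=0
    n,l,s,cc=cv2.connectedComponentsWithStats(m)
    i=1+np.argmax(s[1:,4]);print('comp',s[i],cc[i].round())
    for u in (260,310,360):
        c=np.where(l[:,u]==i)[0]
        if len(c): print(u,c.min(),c.max(),cylx(im,c.min(),c.max(),u,yb))
    zc=.023;print('ends',tob(pix2w(im,s[i,0],cc[i,1],zc)),tob(pix2w(im,s[i,0]+s[i,2],cc[i,1],zc)))
E
python3 - <<'E'
from h import *
s=st();print(tob(s['position']))
im=grab('wrist','wrist14.png');rollrows(im,75)
E
```

```text
35.25 [0.3835 0.0505 0.2711] [[0.111, -0.994, 0.006], [-0.994, -0.111, -0.001], [0.002, -0.006, -1.0]] [ 0.  -1.5 -0.1] 0.049967190288017126 [-10.2  15.9 110.6   0.   53.2  73.5]
[-162.1   75. ]
comp [  212   132   185    66 11859] [304. 164.]
260 132 196 (np.float64(-115.7), array([-1.4,  1.5]))
310 132 197 (np.float64(-115.9), array([-0.9,  0.9]))
360 133 197 (np.float64(-116.2), array([-1.3,  1.4]))
ends [-115.6  126.4] [-115.6   30.6]
```

The second roller is at -116 mm, parallel. Descending behind it and starting the push.

step_arm --increments '[{"x":-0.3,"y":0,"z":2,"wx":0,"wy":0,"wz":0,"gripper":5},{"x":0,"y":0,"z":2,"wx":0,"wy":0,"wz":0,"gripper":5},{"x":0,"y":0,"z":2,"wx":0,"wy":0,"wz":0,"gripper":5},{"x":0,"y":0,"z":1.5,"wx":0,"wy":0,"wz":0,"gripper":5},{"x":0,"y":0,"z":0.9,"wx":0,"wy":0,"wz":0,"gripper":5},{"x":0,"y":-0.3,"z":0,"wx":0,"wy":0,"wz":0,"gripper":5},{"x":0,"y":-0.3,"z":0,"wx":0,"wy":0,"wz":0,"gripper":5},{"x":0,"y":-0.3,"z":0,"wx":0,"wy":0,"wz":0,"gripper":5},{"x":0,"y":-0.3,"z":0,"wx":0,"wy":0,"wz":0,"gripper":5},{"x":0,"y":-0.3,"z":0,"wx":0,"wy":0,"wz":0,"gripper":5},{"x":0,"y":-0.3,"z":0,"wx":0,"wy":0,"wz":0,"gripper":5},{"x":0,"y":-0.3,"z":0,"wx":0,"wy":0,"wz":0,"gripper":5},{"x":0,"y":-0.3,"z":0,"wx":0,"wy":0,"wz":0,"gripper":5},{"x":0,"y":-0.4,"z":0,"wx":0,"wy":0,"wz":0,"gripper":5},{"x":0,"y":-0.4,"z":0,"wx":0,"wy":0,"wz":0,"gripper":5},{"x":0,"y":-0.4,"z":0,"wx":0,"wy":0,"wz":0,"gripper":5},{"x":0,"y":-0.4,"z":0,"wx":0,"wy":0,"wz":0,"gripper":5},{"x":0,"y":-0.4,"z":0,"wx":0,"wy":0,"wz":0,"gripper":5},{"x":0,"y":-0.4,"z":0,"wx":0,"wy":0,"wz":0,"gripper":5},{"x":0,"y":-0.4,"z":0,"wx":0,"wy":0,"wz":0,"gripper":5}]'

```text
time_s: 37.3
position: [0.4321, 0.06, 0.1862]
tool_rot: [[0.115, -0.993, -0.0], [-0.993, -0.115, 0.0], [-0.0, 0.0, -1.0]]
ft_force: [0.0, -0.2, 0.8]
grip_width: 0.0502
```

step_arm --increments '[{"x":0,"y":-0.4,"z":0,"wx":0,"wy":0,"wz":0,"gripper":5},{"x":0,"y":-0.4,"z":0,"wx":0,"wy":0,"wz":0,"gripper":5},{"x":0,"y":-0.4,"z":0,"wx":0,"wy":0,"wz":0,"gripper":5},{"x":0,"y":-0.4,"z":0,"wx":0,"wy":0,"wz":0,"gripper":5},{"x":0,"y":-0.4,"z":0,"wx":0,"wy":0,"wz":0,"gripper":5},{"x":0,"y":-0.4,"z":0,"wx":0,"wy":0,"wz":0,"gripper":5},{"x":0,"y":-0.4,"z":0,"wx":0,"wy":0,"wz":0,"gripper":5},{"x":0,"y":-0.4,"z":0,"wx":0,"wy":0,"wz":0,"gripper":5},{"x":0,"y":-0.4,"z":0,"wx":0,"wy":0,"wz":0,"gripper":5},{"x":0,"y":-0.4,"z":0,"wx":0,"wy":0,"wz":0,"gripper":5},{"x":0,"y":-0.4,"z":0,"wx":0,"wy":0,"wz":0,"gripper":5},{"x":0,"y":-0.4,"z":0,"wx":0,"wy":0,"wz":0,"gripper":5},{"x":0,"y":-0.4,"z":0,"wx":0,"wy":0,"wz":0,"gripper":5},{"x":0,"y":-0.4,"z":0,"wx":0,"wy":0,"wz":0,"gripper":5},{"x":0,"y":-0.4,"z":0,"wx":0,"wy":0,"wz":0,"gripper":5},{"x":0,"y":-0.4,"z":0,"wx":0,"wy":0,"wz":0,"gripper":5},{"x":0,"y":-0.4,"z":0,"wx":0,"wy":0,"wz":0,"gripper":5},{"x":0,"y":-0.4,"z":0,"wx":0,"wy":0,"wz":0,"gripper":5},{"x":0,"y":-0.4,"z":0,"wx":0,"wy":0,"wz":0,"gripper":5},{"x":0,"y":-0.4,"z":0,"wx":0,"wy":0,"wz":0,"gripper":5}]'

```text
time_s: 39.3
position: [0.5116, 0.0691, 0.1862]
tool_rot: [[0.115, -0.993, -0.0], [-0.993, -0.115, 0.0], [-0.0, 0.0, -1.0]]
ft_force: [0.7, -0.1, -0.4]
grip_width: 0.0502
```

step_arm --increments '[{"x":0,"y":-0.4,"z":0,"wx":0,"wy":0,"wz":0,"gripper":5},{"x":0,"y":-0.4,"z":0,"wx":0,"wy":0,"wz":0,"gripper":5},{"x":0,"y":-0.4,"z":0,"wx":0,"wy":0,"wz":0,"gripper":5},{"x":0,"y":-0.4,"z":0,"wx":0,"wy":0,"wz":0,"gripper":5},{"x":0,"y":-0.4,"z":0,"wx":0,"wy":0,"wz":0,"gripper":5},{"x":0,"y":-0.4,"z":0,"wx":0,"wy":0,"wz":0,"gripper":5},{"x":0,"y":-0.4,"z":0,"wx":0,"wy":0,"wz":0,"gripper":5},{"x":0,"y":-0.4,"z":0,"wx":0,"wy":0,"wz":0,"gripper":5},{"x":0,"y":-0.4,"z":0,"wx":0,"wy":0,"wz":0,"gripper":5},{"x":0,"y":-0.3,"z":0,"wx":0,"wy":0,"wz":0,"gripper":5},{"x":0,"y":-0.25,"z":0,"wx":0,"wy":0,"wz":0,"gripper":5},{"x":0,"y":-0.2,"z":0,"wx":0,"wy":0,"wz":0,"gripper":5},{"x":0,"y":-0.1,"z":0,"wx":0,"wy":0,"wz":0,"gripper":5},{"x":0,"y":0,"z":0,"wx":0,"wy":0,"wz":0,"gripper":5},{"x":0,"y":0,"z":0,"wx":0,"wy":0,"wz":0,"gripper":5},{"x":0,"y":0,"z":0,"wx":0,"wy":0,"wz":0,"gripper":5}]'

```text
time_s: 40.9
position: [0.5554, 0.0742, 0.1862]
tool_rot: [[0.115, -0.993, -0.0], [-0.993, -0.115, 0.0], [-0.0, 0.0, -1.0]]
ft_force: [0.4, 0.2, 0.5]
grip_width: 0.0502
```

Run:
```python
from h import *
s=st();print(tob(s['position']))
im=grab('wrist','wrist15.png');np.savez('wrist15.npz',**im)
m=cv2.inRange(cv2.cvtColor(im['color'],cv2.COLOR_BGR2HSV),(0,0,0),(180,255,75))
for u in(270,310,360):
    c=np.where(m[100:330,u]>0)[0]+100;print(u,c.min(),c.max(),cylx(im,c.min(),c.max(),u,78))
comps(im,(22,120,120),(35,255,255),.006,None,300,'yel')
```

```text
40.9 [0.5554 0.0742 0.1862] [[0.115, -0.993, -0.0], [-0.993, -0.115, 0.0], [-0.0, 0.0, -1.0]] [0.4 0.2 0.5] 0.05022390862133431 [-4.5 37.  88.7  0.  54.2 78.9]
[11.4 79.4]
270 193 293 (np.float64(39.2), array([-1.7,  1.8]))
310 193 293 (np.float64(39.2), array([-1.7,  1.8]))
360 193 293 (np.float64(39.2), array([-1.7,  1.8]))
yel 23130 px [302.3 194.1] mean [595.8  82.3] rect [594.3  80. ] [ 19.8 225.8] 6.4 min [572.1 -31.3] max [616.6 191.7]
```

The roller is at 39.2 mm: 11 mm more, then retreat and rise.

step_arm --increments '[{"x":0,"y":-0.12,"z":0,"wx":0,"wy":0,"wz":0,"gripper":5},{"x":0,"y":-0.2,"z":0,"wx":0,"wy":0,"wz":0,"gripper":5},{"x":0,"y":-0.2,"z":0,"wx":0,"wy":0,"wz":0,"gripper":5},{"x":0,"y":-0.2,"z":0,"wx":0,"wy":0,"wz":0,"gripper":5},{"x":0,"y":-0.18,"z":0,"wx":0,"wy":0,"wz":0,"gripper":5},{"x":0,"y":-0.12,"z":0,"wx":0,"wy":0,"wz":0,"gripper":5},{"x":0,"y":-0.08,"z":0,"wx":0,"wy":0,"wz":0,"gripper":5},{"x":0,"y":0,"z":0,"wx":0,"wy":0,"wz":0,"gripper":5},{"x":0,"y":0,"z":0,"wx":0,"wy":0,"wz":0,"gripper":5},{"x":0,"y":0,"z":0,"wx":0,"wy":0,"wz":0,"gripper":5},{"x":0,"y":1,"z":0,"wx":0,"wy":0,"wz":0,"gripper":5},{"x":0,"y":2,"z":0,"wx":0,"wy":0,"wz":0,"gripper":5},{"x":0,"y":3,"z":0,"wx":0,"wy":0,"wz":0,"gripper":5},{"x":0,"y":0,"z":-3,"wx":0,"wy":0,"wz":0,"gripper":5},{"x":0,"y":0,"z":-4,"wx":0,"wy":0,"wz":0,"gripper":5},{"x":0,"y":0,"z":-4,"wx":0,"wy":0,"wz":0,"gripper":5},{"x":0,"y":0,"z":-4,"wx":0,"wy":0,"wz":0,"gripper":5},{"x":0,"y":0,"z":0,"wx":0,"wy":0,"wz":0,"gripper":5}]'

```text
time_s: 42.75
position: [0.5065, 0.0686, 0.341]
tool_rot: [[0.115, -0.993, 0.009], [-0.993, -0.115, -0.001], [0.002, -0.009, -1.0]]
ft_force: [-0.1, 0.4, -0.6]
grip_width: 0.0499
```

Run:
```python
from h import *
s=st();print(tob(s['position']))
im=grab('wrist','wrist16.png');rollrows(im,78)
comps(im,(22,120,120),(35,255,255),.006,None,300,'yel')
t=grab('top','top16.png');np.savez('top16.npz',**t)
a=cv2.resize(im['color'],(400,300));b=cv2.resize(t['color'][195:330,235:535],(800,360),interpolation=cv2.INTER_CUBIC)
c=np.zeros((600,800,3),np.uint8);c[:240,:320]=cv2.resize(im['color'],(320,240));c[240:]=b;cv2.imwrite('pics/c16.png',c)
```

```text
42.75 [0.5065 0.0686 0.341 ] [[0.115, -0.993, 0.009], [-0.993, -0.115, -0.001], [0.002, -0.009, -1.0]] [-0.1  0.4 -0.6] 0.04990116091815116 [-5.6 21.2 86.7  0.  71.6 77.8]
[-37.8  79.4]
comp [ 467   67  164   54 8232] [548.  93.]
ends [ 50.1 -22.7] [  50.5 -130.5]
yel 2826 px [193.7  92.5] mean [585.5 159.8] rect [585.4 159.8] [19.1 65.3] 6.6 min [572.3 126.5] max [598.7 192.8]
yel 2477 px [426.2  93.4] mean [603.5  -0.7] rect [603.4  -1. ] [19.1 58.5] 6.6 min [590.6 -30.3] max [616.3  28.6]
yel 324 px [633.8  96.3] mean [ 618.3 -144.9] rect [ 619.4 -144.8] [19.2 10.7] 6.6 min [ 609.3 -151.2] max [ 629.1 -139.6]
```

View pics/c16.png

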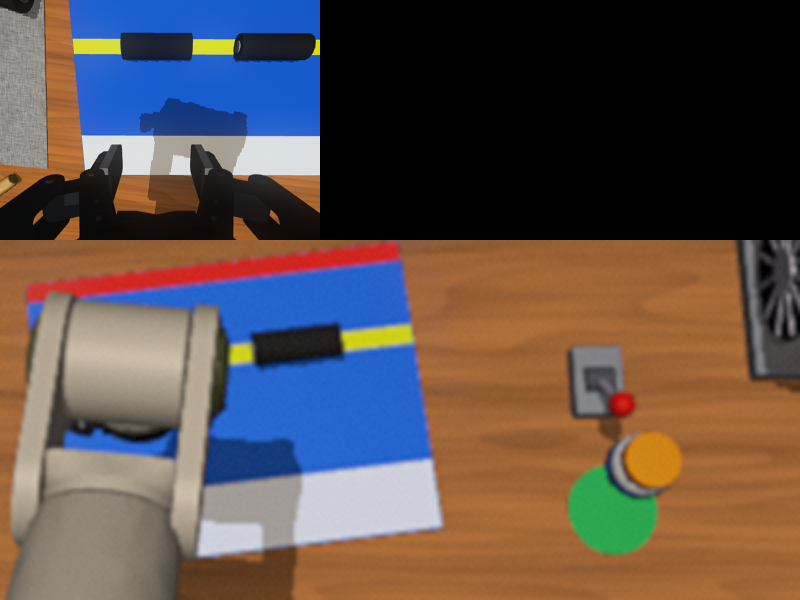

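Both rollers lie on the line. The tub has been knocked off the coaster, though: its cap is now at crop (652,460), standing upright near the lever. I'll locate it and put it back.

Run:
```python
from h import *
t=dict(np.load('top16.npz'))
comps(t,(5,150,150),(20,255,255),.060,(463,262,498,292),40,'cap')
print(pix2w(t,479.5,277.5,.060))
comps(t,(0,150,100),(8,255,255),0.092,(455,240,480,270),5,'tip')
comps(t,(45,100,40),(75,255,255),0.0005,(440,270,490,325),50,'coaster')
h=cv2.cvtColor(t['color'],cv2.COLOR_BGR2HSV);print(h[277,470:490,:].tolist())
# switch base
for uv in ((570+0,348),(621,346),(575,416),(626,414)): print(pix2w(t,235+uv[0]/2.667,195+(uv[1]-240)/2.667,.025))
```

```text
cap 717 px [484.  275.3] mean [ 489.9 -424.5] rect [ 486.9 -422.9] [75.4 75.2] 89.4 min [ 449. -461.] max [ 524.9 -385.5]
[ 0.48418792 -0.41242976  0.06      ]
tip 71 px [468.  256.1] mean [ 534.5 -377.1] rect [ 534.9 -377.1] [21.1 22.4] 42.1 min [ 522.  -387.6] max [ 545.2 -366.6]
coaster 732 px [463.2 297.6] mean [ 438.8 -384. ] rect [ 439.3 -384.5] [87.7 76.6] 58.3 min [ 400.6 -430.4] max [ 486.2 -343.6]
[[18, 228, 197], [18, 227, 208], [18, 226, 208], [18, 223, 207], [18, 229, 205], [18, 227, 208], [18, 228, 207], [18, 231, 206], [18, 230, 206], [18, 228, 207], [18, 229, 206], [18, 227, 207], [18, 231, 206], [18, 228, 207], [17, 223, 208], [18, 234, 206], [18, 232, 207], [18, 234, 208], [18, 232, 208], [18, 229, 206]]
[ 0.60368842 -0.34994967  0.025     ]
[ 0.60525531 -0.40161041  0.025     ]
[ 0.5340586  -0.35037897  0.025     ]
[ 0.53557844 -0.40147225  0.025     ]
```

The tub is at about (0.484, -0.412), 50 mm from the lever ball, so the gripper body would touch the ball on a vertical grasp. I'll tilt the tool about 20° with its body towards the robot. Moving back there first.

step_arm --increments '[{"x":0,"y":0,"z":0,"wx":0,"wy":0,"wz":0.115,"gripper":8.5},{"x":2,"y":0.6,"z":0,"wx":0,"wy":0,"wz":0,"gripper":8.5},{"x":3.6,"y":0.6,"z":0,"wx":0,"wy":0,"wz":0,"gripper":8.5},{"x":3.6,"y":0.6,"z":0,"wx":0,"wy":0,"wz":0,"gripper":8.5},{"x":3.6,"y":0.6,"z":0,"wx":0,"wy":0,"wz":0,"gripper":8.5},{"x":3.6,"y":0.6,"z":0,"wx":0,"wy":0,"wz":0,"gripper":8.5},{"x":3.6,"y":0.6,"z":0,"wx":0,"wy":0,"wz":0,"gripper":8.5},{"x":3.6,"y":0.6,"z":0,"wx":0,"wy":0,"wz":0,"gripper":8.5},{"x":3.6,"y":0.6,"z":0,"wx":0,"wy":0,"wz":0,"gripper":8.5},{"x":3.6,"y":0.6,"z":0,"wx":0,"wy":0,"wz":0,"gripper":8.5},{"x":3.6,"y":0.6,"z":0,"wx":0,"wy":0,"wz":0,"gripper":8.5},{"x":3.6,"y":0.6,"z":0,"wx":0,"wy":0,"wz":0,"gripper":8.5},{"x":3.6,"y":0.6,"z":0,"wx":0,"wy":0,"wz":0,"gripper":8.5},{"x":3.6,"y":0.6,"z":0,"wx":0,"wy":0,"wz":0,"gripper":8.5},{"x":2.7,"y":0.8,"z":0,"wx":0,"wy":0,"wz":0,"gripper":8.5},{"x":0,"y":0,"z":0,"wx":0,"wy":0,"wz":0,"gripper":8.5},{"x":0,"y":0,"z":0,"wx":0,"wy":0,"wz":0,"gripper":8.5}]'

```text
time_s: 44.55
position: [0.4203, -0.4103, 0.3344]
tool_rot: [[-0.001, -1.0, -0.002], [-1.0, 0.001, 0.003], [-0.003, 0.002, -1.0]]
ft_force: [0.0, -0.2, 0.7]
grip_width: 0.0852
```

Run:
```python
from h import *
s=st()
im=grab('wrist','wrist17.png');np.savez('wrist17.npz',**im)
t=grab('top','top17.png');np.savez('top17.npz',**t)
comps(im,(5,150,100),(22,255,255),.060,(180,60,460,300),800,'cap')
comps(im,(0,170,80),(4,255,255),.092,None,300,'ball')
comps(im,(45,100,40),(75,255,255),0.0005,None,500,'coaster')
```

```text
44.55 [ 0.4203 -0.4103  0.3344] [[-0.001, -1.0, -0.002], [-1.0, 0.001, 0.003], [-0.003, 0.002, -1.0]] [ 0.  -0.2  0.7] 0.08523397354441418 [-55.8  28.8  74.7   0.   76.7  34.2]
cap 48133 px [319.7 163.9] mean [ 460.7 -413.9] rect [ 448.1 -413.4] [175.2 140.9] 89.9 min [ 377.7 -500.9] max [ 518.6 -325.7]
ball 2146 px [239.2  20.1] mean [ 531.5 -376.2] rect [ 530.2 -376.2] [25.  19.3] 89.9 min [ 520.5 -388.7] max [ 539.8 -363.7]
ball 1088 px [ 88.5 347.9] mean [ 361.7 -281.9] rect [ 361.  -284.4] [16.9 34.5] 6.6 min [ 351.3 -300.9] max [ 369.3 -267.8]
coaster 9313 px [276.8 189.4] mean [ 437.8 -383.6] rect [ 437.9 -384.6] [89.4 77. ] 57.5 min [ 398.8 -432.7] max [ 486.6 -343.4]
```

View pics/wrist17.png

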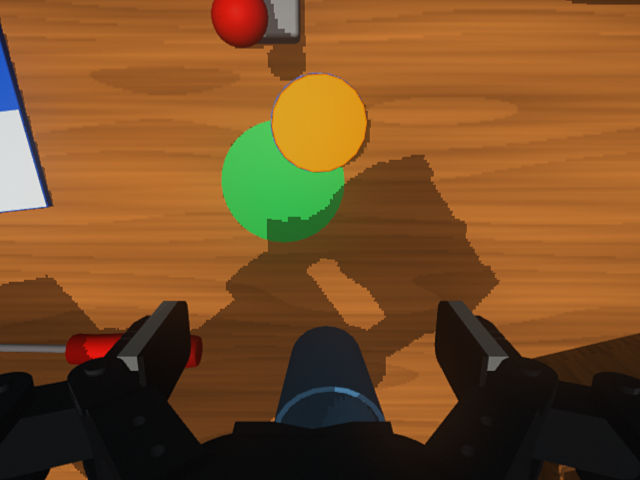

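The cap spans u 271–367, v 73–172, the coaster is below left of it, the lever ball is at (239,17), and the pen cup's rim is at about (330,415), bottom of the picture.

Run:
```python
from h import *
im=dict(np.load('wrist17.npz'));t=dict(np.load('top17.npz'))
print('cap',pix2w(im,319,122.5,.060),pix2w(im,271,122.5,.06)[1]-pix2w(im,367,122.5,.06)[1])
print('cup rim far edge',pix2w(im,330,388,.09),'near base',pix2w(im,326,327,0.0))
t0=dict(np.load('top0.npz'));print('cup top',pix2w(t0,490,351,.09))
print('screwdriver',pix2w(im,202,350,.012))
print('ball',pix2w(im,239,17,.092))
```

```text
cap [ 0.48579851 -0.413584    0.06      ] 0.05420140453815947
cup rim far edge [ 0.33404123 -0.4202884   0.09      ] near base [ 0.326343   -0.42053169  0.        ]
cup top [ 0.29951979 -0.41401576  0.09      ]
screwdriver [ 0.31253908 -0.32248951  0.012     ]
ball [ 0.53280589 -0.37620939  0.092     ]
```

Tub at (0.486, -0.4135); cup edge at x = 0.334, clear. Tilting 25°, then descending vertically.

step_arm --increments '[{"x":0.3,"y":0,"z":0,"wx":0.146,"wy":0,"wz":0,"gripper":8.5},{"x":0,"y":0,"z":0,"wx":0.146,"wy":0,"wz":0,"gripper":8.5},{"x":0,"y":0,"z":0,"wx":0.144,"wy":0,"wz":0,"gripper":8.5},{"x":0,"y":0,"z":0,"wx":0,"wy":0,"wz":0,"gripper":8.5},{"x":0,"y":0.85,"z":1.81,"wx":0,"wy":0,"wz":0,"gripper":8.5},{"x":0,"y":0.85,"z":1.81,"wx":0,"wy":0,"wz":0,"gripper":8.5},{"x":0,"y":0.85,"z":1.81,"wx":0,"wy":0,"wz":0,"gripper":8.5},{"x":0,"y":0.85,"z":1.81,"wx":0,"wy":0,"wz":0,"gripper":8.5},{"x":0,"y":0,"z":0,"wx":0,"wy":0,"wz":0,"gripper":8.5},{"x":0,"y":0,"z":0,"wx":0,"wy":0,"wz":0,"gripper":8.5}]'

```text
time_s: 45.65
position: [0.4209, -0.413, 0.2566]
tool_rot: [[0.001, -0.907, 0.421], [-1.0, -0.001, 0.001], [-0.0, -0.421, -0.907]]
ft_force: [0.6, 0.3, 0.0]
grip_width: 0.0851
```

step_arm --increments '[{"x":0.05,"y":0.64,"z":1.36,"wx":0,"wy":0,"wz":0,"gripper":8.5},{"x":0,"y":0.64,"z":1.36,"wx":0,"wy":0,"wz":0,"gripper":8.5},{"x":0,"y":0.64,"z":1.36,"wx":0,"wy":0,"wz":0,"gripper":8.5},{"x":0,"y":0.64,"z":1.36,"wx":0,"wy":0,"wz":0,"gripper":8.5},{"x":0,"y":0.64,"z":1.36,"wx":0,"wy":0,"wz":0,"gripper":8.5},{"x":0,"y":0.34,"z":0.73,"wx":0,"wy":0,"wz":0,"gripper":8.5},{"x":0,"y":0,"z":0,"wx":0,"wy":0,"wz":0,"gripper":8.5},{"x":0,"y":0,"z":0,"wx":0,"wy":0,"wz":0,"gripper":5},{"x":0,"y":0,"z":0,"wx":0,"wy":0,"wz":0,"gripper":5},{"x":0,"y":0,"z":0,"wx":0,"wy":0,"wz":0,"gripper":5},{"x":0,"y":0,"z":0,"wx":0,"wy":0,"wz":0,"gripper":5},{"x":0,"y":0,"z":0,"wx":0,"wy":0,"wz":0,"gripper":5},{"x":0,"y":0,"z":0,"wx":0,"wy":0,"wz":0,"gripper":5}]' --newtons 40

```text
time_s: 46.95
position: [0.4202, -0.414, 0.174]
tool_rot: [[-0.0, -0.906, 0.423], [-1.0, -0.0, -0.001], [0.001, -0.423, -0.906]]
ft_force: [-3.3, 1.1, 6.0]
grip_width: 0.0598
```

Gripped at 60 mm. Lifting 1.2 cm, shifting (-42, +27) mm onto the coaster centre, lowering.

step_arm --increments '[{"x":0,"y":-0.25,"z":-0.55,"wx":0,"wy":0,"wz":0,"gripper":5},{"x":0,"y":-0.26,"z":-0.54,"wx":0,"wy":0,"wz":0,"gripper":5},{"x":-0.45,"y":0.64,"z":-0.3,"wx":0,"wy":0,"wz":0,"gripper":5},{"x":-0.45,"y":0.64,"z":-0.3,"wx":0,"wy":0,"wz":0,"gripper":5},{"x":-0.45,"y":0.64,"z":-0.3,"wx":0,"wy":0,"wz":0,"gripper":5},{"x":-0.45,"y":0.64,"z":-0.3,"wx":0,"wy":0,"wz":0,"gripper":5},{"x":-0.45,"y":0.64,"z":-0.3,"wx":0,"wy":0,"wz":0,"gripper":5},{"x":-0.45,"y":0.61,"z":-0.28,"wx":0,"wy":0,"wz":0,"gripper":5},{"x":0,"y":0,"z":0,"wx":0,"wy":0,"wz":0,"gripper":5},{"x":0,"y":0.25,"z":0.54,"wx":0,"wy":0,"wz":0,"gripper":5},{"x":0,"y":0.13,"z":0.27,"wx":0,"wy":0,"wz":0,"gripper":5},{"x":0,"y":0.08,"z":0.18,"wx":0,"wy":0,"wz":0,"gripper":5},{"x":0,"y":0,"z":0,"wx":0,"wy":0,"wz":0,"gripper":5},{"x":0,"y":0,"z":0,"wx":0,"wy":0,"wz":0,"gripper":5}]'

```text
time_s: 48.35
position: [0.3783, -0.3869, 0.1741]
tool_rot: [[-0.0, -0.906, 0.422], [-1.0, 0.0, -0.0], [-0.0, -0.422, -0.906]]
ft_force: [-0.3, 0.9, -0.4]
grip_width: 0.0598
```

Run:
```python
from h import *
s=st()
im=grab('wrist','wrist18.png');np.savez('wrist18.npz',**im)
comps(im,(45,100,40),(75,255,255),0.0005,None,500,'coaster')
h=cv2.cvtColor(im['color'],cv2.COLOR_BGR2HSV);print(h[360,312],h[300,100],h[240,312],h[280,312])
```

```text
48.35 [ 0.3783 -0.3869  0.1741] [[-0.0, -0.906, 0.422], [-1.0, 0.0, -0.0], [-0.0, -0.422, -0.906]] [-0.3  0.9 -0.4] 0.05980714826251017 [-61.6  36.   96.8  35.1  40.2   2.6]
coaster 4063 px [315.5 248.9] mean [ 475.3 -388.5] rect [ 472.6 -387.9] [30.1 84. ] 0.0 min [ 457.6 -429.9] max [ 487.7 -345.9]
[ 19 227 188] [ 14 192 146] [ 15 238 150] [ 20 225 188]
```

step_arm --increments '[{"x":0,"y":0.04,"z":0.09,"wx":0,"wy":0,"wz":0,"gripper":5},{"x":0,"y":0,"z":0,"wx":0,"wy":0,"wz":0,"gripper":5}]'

```text
time_s: 48.6
position: [0.3782, -0.3868, 0.174]
tool_rot: [[0.0, -0.906, 0.423], [-1.0, -0.0, -0.0], [0.0, -0.423, -0.906]]
ft_force: [-4.4, 3.4, 10.1]
grip_width: 0.0598
```

step_arm --increments '[{"x":0,"y":0,"z":0,"wx":0,"wy":0,"wz":0,"gripper":7},{"x":0,"y":0,"z":0,"wx":0,"wy":0,"wz":0,"gripper":8.5},{"x":0,"y":0,"z":0,"wx":0,"wy":0,"wz":0,"gripper":8.5},{"x":0,"y":0,"z":0,"wx":0,"wy":0,"wz":0,"gripper":8.5},{"x":0,"y":-0.42,"z":-0.9,"wx":0,"wy":0,"wz":0,"gripper":8.5},{"x":0,"y":-0.85,"z":-1.8,"wx":0,"wy":0,"wz":0,"gripper":8.5},{"x":0,"y":-1.27,"z":-2.72,"wx":0,"wy":0,"wz":0,"gripper":8.5},{"x":0,"y":-1.27,"z":-2.72,"wx":0,"wy":0,"wz":0,"gripper":8.5},{"x":0,"y":-1.27,"z":-2.72,"wx":0,"wy":0,"wz":0,"gripper":8.5},{"x":0,"y":-1.27,"z":-2.72,"wx":0,"wy":0,"wz":0,"gripper":8.5},{"x":0,"y":0,"z":0,"wx":-0.146,"wy":0,"wz":0,"gripper":8.5},{"x":0,"y":0,"z":0,"wx":-0.146,"wy":0,"wz":0,"gripper":8.5},{"x":0,"y":0,"z":0,"wx":-0.144,"wy":0,"wz":0,"gripper":8.5},{"x":0,"y":0,"z":0,"wx":0,"wy":0,"wz":0,"gripper":8.5},{"x":0,"y":0,"z":0,"wx":0,"wy":0,"wz":0,"gripper":8.5}]'

```text
time_s: 50.1
position: [0.3785, -0.3867, 0.3234]
tool_rot: [[0.0, -1.0, 0.004], [-1.0, -0.0, -0.0], [0.0, -0.004, -1.0]]
ft_force: [0.9, -0.3, 0.1]
grip_width: 0.0847
```

Run:
```python
from h import *
s=st()
im=grab('wrist','wrist19.png');np.savez('wrist19.npz',**im)
h=cv2.cvtColor(im['color'],cv2.COLOR_BGR2HSV)
comps(im,(45,100,40),(75,255,255),0.0005,None,500,'coaster')
comps(im,(15,200,150),(22,255,255),.060,(150,40,480,300),800,'cap')
# cap and ball
comps(im,(0,200,80),(4,255,255),.092,(100,0,500,150),200,'ball')
```

```text
50.1 [ 0.3785 -0.3867  0.3234] [[0.0, -1.0, 0.004], [-1.0, -0.0, -0.0], [0.0, -0.004, -1.0]] [ 0.9 -0.3  0.1] 0.08471991641824358 [-58.2  25.1  83.4   0.2  71.4  31.8]
coaster 5939 px [314.2 120.8] mean [ 446.  -388.3] rect [ 443.4 -387.8] [89.2 89.2] 0.0 min [ 398.8 -432.4] max [ 488.  -343.2]
cap 7885 px [312.9 126. ] mean [ 443.5 -387.3] rect [ 443.1 -387.4] [52.8 53.2] 0.0 min [ 416.7 -413.9] max [ 469.6 -360.8]
```

Tub re-centred: cap (0.443, -0.387) against coaster (0.443, -0.388). Before pushing the lever, I check that both rollers are still on the line and locate the ball.

step_arm --increments '[{"x":-0.2,"y":-2,"z":0,"wx":0,"wy":0,"wz":0,"gripper":0},{"x":-0.2,"y":-2.5,"z":0,"wx":0,"wy":0,"wz":0,"gripper":0},{"x":-0.2,"y":-2.5,"z":0,"wx":0,"wy":0,"wz":0,"gripper":0},{"x":-0.2,"y":-2.5,"z":0,"wx":0,"wy":0,"wz":0,"gripper":0},{"x":-0.22,"y":-2,"z":0,"wx":0,"wy":0,"wz":0,"gripper":0},{"x":0,"y":0,"z":0,"wx":0,"wy":0,"wz":0,"gripper":0},{"x":0,"y":0,"z":0,"wx":0,"wy":0,"wz":0,"gripper":0}]'

```text
time_s: 50.85
position: [0.493, -0.3767, 0.3229]
tool_rot: [[0.0, -1.0, 0.001], [-1.0, -0.0, 0.001], [-0.001, -0.001, -1.0]]
ft_force: [0.1, -0.2, -0.1]
grip_width: 0.0
```

Run:
```python
from h import *
s=st()
im=grab('wrist','wrist20.png');t=grab('top','top20.png')
comps(im,(0,170,80),(5,255,255),.092,None,300,'ball')
hsv=cv2.cvtColor(t['color'],cv2.COLOR_BGR2HSV);m=cv2.inRange(hsv,(0,0,0),(180,255,70));m2=np.zeros_like(m);m2[200:290,250:395]=m[200:290,250:395]
n,l,sx,cc=cv2.connectedComponentsWithStats(m2)
for i in range(1,n):
    if sx[i,4]>80: print(sx[i],tob(pix2w(t,*cc[i],.028)))
```

```text
50.85 [ 0.493  -0.3767  0.3229] [[0.0, -1.0, 0.001], [-1.0, -0.0, 0.001], [-0.001, -0.001, -1.0]] [ 0.1 -0.2 -0.1] 2.600467157693771e-05 [-48.3  32.5  69.9   0.1  77.6  41.7]
ball 2203 px [311.6 178.9] mean [ 533.1 -376.5] rect [ 532.9 -376.7] [25.  25.1] 0.0 min [ 520.4 -389.2] max [ 545.4 -364.1]
[330 227  33  15 369] [ 49.3 -73.4]
[274 234  33  15 370] [49.3 78.5]
[320 263  34  27 127] [-58.9 -28.1]
```

Both rollers rest at 49.3 mm and the ball is at (0.533, -0.3765). Lowering the shut fingers behind the ball (tips above the tub's height) and pushing away.

step_arm --increments '[{"x":0,"y":0,"z":2,"wx":0,"wy":0,"wz":0,"gripper":0},{"x":0,"y":0,"z":2,"wx":0,"wy":0,"wz":0,"gripper":0},{"x":0,"y":0,"z":2,"wx":0,"wy":0,"wz":0,"gripper":0},{"x":0,"y":0,"z":0.6,"wx":0,"wy":0,"wz":0,"gripper":0},{"x":0,"y":-0.5,"z":0,"wx":0,"wy":0,"wz":0,"gripper":0},{"x":0,"y":-0.5,"z":0,"wx":0,"wy":0,"wz":0,"gripper":0},{"x":0,"y":-0.5,"z":0,"wx":0,"wy":0,"wz":0,"gripper":0},{"x":0,"y":-0.5,"z":0,"wx":0,"wy":0,"wz":0,"gripper":0},{"x":0,"y":-0.5,"z":0,"wx":0,"wy":0,"wz":0,"gripper":0},{"x":0,"y":-0.5,"z":0,"wx":0,"wy":0,"wz":0,"gripper":0},{"x":0,"y":-0.5,"z":0,"wx":0,"wy":0,"wz":0,"gripper":0},{"x":0,"y":-0.5,"z":0,"wx":0,"wy":0,"wz":0,"gripper":0},{"x":0,"y":-0.5,"z":0,"wx":0,"wy":0,"wz":0,"gripper":0},{"x":0,"y":-0.5,"z":0,"wx":0,"wy":0,"wz":0,"gripper":0},{"x":0,"y":-0.5,"z":0,"wx":0,"wy":0,"wz":0,"gripper":0},{"x":0,"y":-0.5,"z":0,"wx":0,"wy":0,"wz":0,"gripper":0},{"x":0,"y":-0.5,"z":0,"wx":0,"wy":0,"wz":0,"gripper":0},{"x":0,"y":-0.5,"z":0,"wx":0,"wy":0,"wz":0,"gripper":0},{"x":0,"y":-0.5,"z":0,"wx":0,"wy":0,"wz":0,"gripper":0},{"x":0,"y":-0.5,"z":0,"wx":0,"wy":0,"wz":0,"gripper":0}]'

```text
time_s: 52.95
position: [0.5738, -0.3767, 0.2569]
tool_rot: [[-0.0, -1.0, -0.0], [-1.0, 0.0, 0.0], [-0.0, 0.0, -1.0]]
ft_force: [-1.4, 0.1, -0.7]
grip_width: 0.0002
```

step_arm --increments '[{"x":0,"y":-0.3,"z":0,"wx":0,"wy":0,"wz":0,"gripper":0},{"x":0,"y":-0.3,"z":0,"wx":0,"wy":0,"wz":0,"gripper":0},{"x":0,"y":-0.3,"z":0,"wx":0,"wy":0,"wz":0,"gripper":0},{"x":0,"y":0,"z":0,"wx":0,"wy":0,"wz":0,"gripper":0}]'

```text
time_s: 53.35
position: [0.5827, -0.3767, 0.2571]
tool_rot: [[-0.0, -1.0, 0.0], [-1.0, 0.0, -0.0], [0.0, -0.0, -1.0]]
ft_force: [0.0, 0.1, 0.0]
grip_width: 0.0001
```

step_arm --increments '[{"x":0,"y":-0.15,"z":0,"wx":0,"wy":0,"wz":0,"gripper":0},{"x":0,"y":-0.15,"z":0,"wx":0,"wy":0,"wz":0,"gripper":0},{"x":0,"y":0,"z":0,"wx":0,"wy":0,"wz":0,"gripper":0}]'

```text
time_s: 53.65
position: [0.5855, -0.3767, 0.2571]
tool_rot: [[-0.0, -1.0, 0.0], [-1.0, 0.0, -0.0], [0.0, -0.0, -1.0]]
ft_force: [-0.1, -0.5, -0.5]
grip_width: 0.0
```

step_arm --increments '[{"x":0,"y":-0.15,"z":0,"wx":0,"wy":0,"wz":0,"gripper":0},{"x":0,"y":-0.15,"z":0,"wx":0,"wy":0,"wz":0,"gripper":0},{"x":0,"y":0,"z":0,"wx":0,"wy":0,"wz":0,"gripper":0}]'

```text
time_s: 53.95
position: [0.5877, -0.3769, 0.257]
tool_rot: [[-0.001, -1.0, -0.004], [-1.0, 0.001, 0.001], [-0.001, 0.004, -1.0]]
ft_force: [-8.0, 0.3, 2.0]
grip_width: 0.0003
```

Run:
```python
from h import *
s=st()
im=grab('wrist','wrist21.png');np.savez('wrist21.npz',**im)
comps(im,(0,170,60),(5,255,255),.092,None,100,'ball')
t=grab('scene','scene21.png')
comps(t,(0,170,60),(5,255,255),.092,(100,230,300,360),10,'ball')
print(w2pix(t,[[.608,-.3765,.092],[.60,-.3765,.096]]))
```

```text
53.95 [ 0.5877 -0.3769  0.257 ] [[-0.001, -1.0, -0.004], [-1.0, 0.001, 0.001], [-0.001, 0.004, -1.0]] [-8.   0.3  2. ] 0.000283287493174966 [-42.3  43.5  59.4  -0.1  77.3  47.7]
ball 4505 px [310.6 256.5] mean [ 609.5 -376.5] rect [ 609.2 -376.5] [26.8 25.5] 0.0 min [ 595.8 -389.2] max [ 622.6 -363.8]
ball 79 px [209.  312.1] mean [ 610.7 -375.2] rect [ 609.9 -376.2] [21.5 31.7] 61.9 min [ 596.2 -386.6] max [ 625.9 -363.1]
[[208.04261372 311.65284844]
 [206.21321725 308.57441204]]
```

End stop reached (8 N, ball at x = 0.609, expected 0.608). One more small nudge, then I back off and rise clear.

step_arm --increments '[{"x":0,"y":-0.1,"z":0,"wx":0,"wy":0,"wz":0,"gripper":0},{"x":0,"y":0,"z":0,"wx":0,"wy":0,"wz":0,"gripper":0},{"x":0,"y":0.5,"z":0,"wx":0,"wy":0,"wz":0,"gripper":0},{"x":0,"y":1.5,"z":0,"wx":0,"wy":0,"wz":0,"gripper":0},{"x":0,"y":1,"z":0,"wx":0,"wy":0,"wz":0,"gripper":0},{"x":0,"y":0,"z":-3,"wx":0,"wy":0,"wz":0,"gripper":0},{"x":0,"y":0,"z":-4,"wx":0,"wy":0,"wz":0,"gripper":0},{"x":0,"y":0,"z":-4,"wx":0,"wy":0,"wz":0,"gripper":0},{"x":0,"y":2,"z":-2,"wx":0,"wy":0,"wz":0,"gripper":0},{"x":0,"y":4,"z":0,"wx":0,"wy":0,"wz":0,"gripper":0},{"x":0,"y":4,"z":0,"wx":0,"wy":0,"wz":0,"gripper":0},{"x":0,"y":4,"z":0,"wx":0,"wy":0,"wz":0,"gripper":0},{"x":0,"y":2,"z":0,"wx":0,"wy":0,"wz":0,"gripper":0},{"x":0,"y":0,"z":0,"wx":0,"wy":0,"wz":0,"gripper":0},{"x":0,"y":0,"z":0,"wx":0,"wy":0,"wz":0,"gripper":0}]'

```text
time_s: 55.55
position: [0.3996, -0.3768, 0.3875]
tool_rot: [[-0.001, -1.0, 0.001], [-1.0, 0.001, -0.001], [0.001, -0.001, -1.0]]
ft_force: [-0.5, -0.6, -0.2]
grip_width: 0.0002
```

Run:
```python
from h import *
s=st()
im=grab('wrist','wrist22.png');t=grab('top','top22.png');sc=grab('scene','scene22.png')
comps(im,(0,200,60),(4,255,255),.092,None,300,'ball')
comps(im,(45,100,40),(75,255,255),0.0005,None,300,'coaster')
comps(im,(15,200,150),(22,255,255),.060,(150,20,480,320),800,'cap')
m=cv2.inRange(cv2.cvtColor(t['color'],cv2.COLOR_BGR2HSV),(0,0,0),(180,255,70));m2=np.zeros_like(m);m2[200:290,250:395]=m[200:290,250:395]
n,l,sx,cc=cv2.connectedComponentsWithStats(m2)
for i in range(1,n):
    if sx[i,4]>80: print(sx[i],tob(pix2w(t,*cc[i],.028)))
c=np.vstack([cv2.resize(t['color'][100:400,20:620],(800,400))[:330],cv2.resize(sc['color'][150:370,100:500],(800,440))[:270]])
cv2.imwrite('pics/fin.png',c)
```

```text
55.55 [ 0.3996 -0.3768  0.3875] [[-0.001, -1.0, 0.001], [-1.0, 0.001, -0.001], [0.001, -0.001, -1.0]] [-0.5 -0.6 -0.2] 0.00019143695348268263 [-55.7  22.5  76.2   0.   81.2  34.4]
ball 2999 px [191.9 299.4] mean [ 348.2 -294.3] rect [ 348.  -293.6] [80.2 20.2] 90.0 min [ 337.9 -333.7] max [ 358.1 -253.5]
coaster 3800 px [323.5 142.9] mean [ 448.6 -386.7] rect [ 443.  -387.6] [89.  89.1] 64.8 min [ 398.9 -432.7] max [ 488.  -343.4]
cap 4483 px [325.9 154.3] mean [ 444.  -386.9] rect [ 443.9 -386.7] [51.  53.5] 38.2 min [ 416.8 -413.8] max [ 469.4 -360.9]
[330 227  33  15 370] [ 49.2 -73.6]
[274 234  33  15 370] [49.3 78.5]
```

View pics/fin.png

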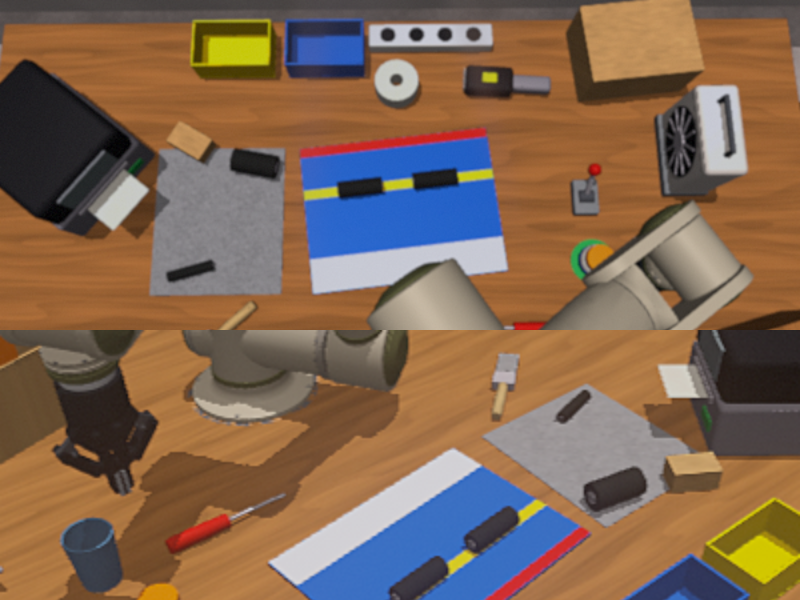

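The final view shows both medium rollers on the line, at (360,187) and (436,179). The lever leans away with its ball at (595,170). The tub is on the coaster at (595,258). Thin and thick rollers and the other items sit where they were. Handing in.

```bash
python3 -c "
from rig import env
print(env.close_job())"
```

```text
the job is handed in; nothing more can be done
None
```

The job is done and handed in at about 56 s of the 210 s allowed; no verdict was reported.

- **Tub:** I moved it off the board onto the coaster. It was later knocked aside, so I regrasped it with a tilted tool to clear the lever ball and put it back before touching the switch. In the last check it stood upright, its cap centre within about 1 mm of the coaster's centre.
- **Rollers:** Two medium rollers were present. I laid each on the white strip and pushed it across the blue with open fingertips, without gripping. Both lie parallel to the yellow line at 49.2 and 49.3 mm, against the line's nominal 50 mm.
- **Fan switch:** I pushed the lever to its end stop, which pushed back with 8 N. The ball was at x = 0.609 m, where 0.608 m was expected. The last numeric search did not pick up the ball (it matched the screwdriver handle instead), but the final picture shows the lever leaning away.
- **Other things:** In the final picture the thin and thick rollers and the bystanders in view look undisturbed.

One earlier move was refused because I left out some of the required keys. It moved nothing.

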